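# Assemble the slicer and hold its retaining clip spread at the groove

## Robot

A 7-joint arm with a two-finger parallel gripper is mounted at the origin on a cart in front of the work surface, level with it; the furniture and walls round the work are solid. World frame = base frame: x ahead of the robot, y to its left, z up, the work surface at z = 0. Lengths are in mm, angles in degrees, forces in N, time in s.
With the tool pointing down it reaches from about 350 to 900 mm from the base axis. Payload 8.1 kg.
Tool frame: the origin (TCP) lies at the very end of the fingers, on their centre line; the grasp point (between the pads) lies 19 mm behind it; z points along the fingers, y is the direction in which the jaws open and shut (so a half turn about z gives the same grasp; the last joint's range is limited). The gripper opens to 85 mm and grips with 20 to 120 N. Pads are 22 mm wide; open, the fingers measure 114 mm over their backs; the gripper's body (76 mm by 85 mm) begins 54 mm behind the grasp point. The pads swing forward as they close: fully open they stand 13 mm farther back than shut.
Start: joints at [-72.972, 24.895, 1.432, 90.138, -0.665, 64.973, -4.303], TCP at [243.299, 575.714, 231.323] pointing down, gripper open.
Joint ranges: [-149.89, 149.89], [-25.12, 119.58], [-72.63, 75.52], [4.76, 147.25], [-75.54, 255.54], [6.69, 114.76], [-157.13, 157.13]. Speed limits (degrees/s): [127.2, 127.2, 172.46, 172.46, 180, 180, 180].

## Interface

Orientations are given as [roll, pitch, yaw] about the fixed x, y, z axes, in that order (R = Rz(yaw) Ry(pitch) Rx(roll)).
In Python, from bench import arm gives the robot as it stands.
- The arm moves only by the tool servo_tool, never from a script. Its argument "increments" is a list of rows, each a list of 7 numbers: the closure, from -1 (fully open) to 1 (shut), so that 0 is half open, then the shift along the tool's x, y, z in mm, then the turn, a rotation vector about the tool's x, y, z in rad. A call has 1 to 20 rows; each row shifts and turns the commanded pose from where the row before left it, along the tool's axes as they then stand; what a row does not reach is not made up. A row lasts 1/8 s, in which the tool goes at most 62.5 mm and 10.7 degrees, less where a joint would pass 70% of its speed; a pose out of reach is approached as far as the arm can. A call is refused whole if a number of a shift passes 62.5 or a number of a turn 0.188, either way. A call with a gripper value outside its range is refused whole. The fingers move at their own pace and stop on an object; the grip force is fixed at half the most. Time passes only in rows, so rows that do not move let the fingers close. It gives the time, the measured TCP pose, the force and the opening at its end, in the units of the state.
- arm.observe(): the state, without advancing time (a new reading comes with each control period).
- arm.get_image(name): name is "side" or "top" or "wrist"; returns the picture (480x640x3 uint8, red, green, blue); there is no depth.
- arm.calibration(name): a dict with "fx", "fy", "cx", "cy" (pixels), "world_to_cam" (4x4, takes a point from world to camera coordinates). Camera axes: x right, y down, z forward; pixel columns grow to the right and rows downward; lengths in mm; the calibration is good to about 2 mm. A picture is of the moment at which its call begins: read the wrist's pose just before it. calibration takes no time and is no camera call; for the wrist camera it gives the pose at the moment of the call.
- arm.job_done(): hands the job in, once; it reports no verdict.
The state is a dict: "t": time; "joint_pos": joint angles; "dq": joint speeds; "joint_efforts": joint torques, N m; "tcp_pos": TCP position; "orientation": TCP orientation; "contact_force": force on the tool from outside, world axes, zero at the start; "ft_torque": the same for the moment, N m; "finger_gap": finger opening in mm.
Only numpy, scipy, OpenCV 4.12 (cv2) and the standard library are available. Lean on these libraries where they do the work, as an engineer would, in place of code of your own. Each camera call takes 0.05 s, during which the arm holds its last target.

## Task

Get the vegetable slicer ready: stand the blue drive sleeve over the spindle on its seat in the bowl, then lower the slicing disc, hub up, over the sleeve onto the same seat, setting both down rather than dropping them. Then squeeze the spring clip's red tabs to spread its jaws, bring it in from above the spindle's tip, and slide it level down over the spindle to the dark groove just above sleeve and hub. Finish there still holding it squeezed open, centred on the spindle at groove height and resting on nothing, with everything else on the worktop left where it stands.

Things in the scene. Friction and masses are not known exactly. Their poses are not given: they have to be found in the camera images.
- spindle_seat (a point): centre of the flat seat in the bowl (60 mm across), on the spindle axis, 46 mm over the worktop; sleeve and disc rest on it. z up. The slicer is fixed: white round housing 160 mm across (dark dial 12 mm out at its front), grey open bowl on it (inner diameter 134 mm, rim 59 mm over the worktop), upright steel spindle 18 mm in diameter in the middle
- groove (a point): middle of the spindle's dark groove (12 mm in diameter, 14 mm wide, so it reaches 7 mm above and below this point), on the spindle axis, 105 mm over the worktop; once in place, the tops of sleeve and hub are 9 mm below this point
- spindle_tip (a point): top of the spindle, on its axis, 126 mm over the worktop; the last 8 mm taper to 9 mm in diameter. It ends 30 mm above the tops of seated sleeve and hub: grip those near their tops, so that it does not reach the gripper's palm
- disc: slicing disc, 150 g: steel plate 110 mm across and 4 mm thick, with an orange hub 46 mm in outer diameter whose top is 50 mm over the plate's underside; bore 36 mm right through. Lies on the worktop, hub up. Origin: centre of the plate's underside, z along the hub
- disc_mid (a point): on the disc's axis, 25 mm above its underside (half-way up the hub)
- sleeve: blue sleeve with two white bands, 30 mm in outer diameter, 50 mm tall, bore 22 mm, 60 g, upright on the worktop; both ends alike. Origin: centre of its underside
- sleeve_mid (a point): centre of the sleeve, 25 mm above its underside
- clip: spring clip lying flat, 80 g; origin on the pivot at the underside, x towards the jaws, z up. Works like a clothes peg: squeezing the two red tabs together along y spreads the steel jaws. Jaws z 0 to 6 mm, opening 13 mm and outer diameter 41 mm when shut; fully squeezed each jaw is 12 mm further out, about 9 mm clear of the spindle. Pivot pin 14 mm tall
- clip_tabs (a point): midway between the red tabs, unsqueezed: 41 mm behind the pivot, 18 mm above the underside. Axes as clip. Tabs: upright, 36 mm tall from the underside, 24 long, 5 thick; outer faces 52 mm apart at the tail, 28 mm and parallel when fully squeezed (5 N to start, 10 N full). Squeezing swings them 4 mm back relative to the pivot, so in fixed pads the jaws go up to 4 mm forward
- clip_jaws (a point): centre of the jaws' round opening, 52 mm ahead of the pivot and 3 mm above the clip's underside (mid thickness). Axes as for the clip
- clip_l (a joint): turn of each arm of the clip (both arms turn alike): 0 shut, 0.23 rad fully spread (stop)
- spice_3: bystander: spice jar with dark lid, 41 mm across, 105 tall; origin at the centre of its underside
- pepper_mill: bystander: dark wooden pepper mill, 58 mm across, 150 tall; origin at the centre of its underside
- prep_bowl: bystander: white bowl with orange pattern, 115 mm across, 54 tall; origin at the centre of its underside
- garlic_a: bystander: garlic bulb, 56 mm; origin at the centre of its underside
- lemon_b: bystander: lemon, 72x57x58 mm; origin at the centre of its underside
Things that resemble listed ones, but are neither listed nor needed, are in the scene too. What is shaped like the part that bears spindle_seat but pink is not meant. What is shaped like the disc but pink is not meant.

How it is judged:
By the outcome, as a careful person would: the job done as asked, in the order asked, and still so for the second after the job is handed in, while the arm keeps its last pose, push and grip.
It also fails if it takes over 67 s, if anything falls off the work surface, if the arm or the gripper's body presses on something with over 40 N, if the wrist force passes 120 N, or if a joint passes its speed limit or range.

## Working session

There is one attempt and no reset: what is moved stays moved. The work goes in short steps, Python scripts to look and compute and a tool call to move; the robot and the scene stay as the last step left them, time stands still between calls to the robot, and variables do not carry over. Pictures are saved under pics/ and viewed, and the job is handed in when it is done.

Besides the shell and the picture viewer there is one more tool, called after "Request:" in YAML: its name, and indented under it one key for each argument. servo_tool: Moves the arm, as the interface text tells. Its arguments: {"type":"object","properties":{"increments":{"type":"array","items":{"type":"array","items":{"type":"number"}}}},"required":["increments"]}

```bash
ls; mkdir -p pics
python3 - <<'E'
from bench import arm
import cv2
s=arm.observe();print(s)
for n in ["top","side","wrist"]:
    c=arm.calibration(n);print(n,c)
    cv2.imwrite(f"pics/{n}0.png",arm.get_image(n)[:,:,::-1])
E
```

```text
pics
{'t': 0.0, 'joint_pos': array([-72.97122695,  24.93697898,   1.43208598,  90.18842661,
        -0.66422373,  64.97399021,  -4.30190929]), 'dq': array([ 0.0042524 , -0.08981616,  0.08654366, -0.00463863,  0.00666537,
        0.05211545,  0.08540888]), 'joint_efforts': array([ 2.70639812e-04, -6.70465279e+01,  1.02559112e+00, -3.16213596e+01,
        1.56666274e-02,  1.25446837e-02, -2.58611402e-05]), 'tcp_pos': array([243.14618817, 575.21870922, 230.52506764]), 'orientation': array([-1.79909369e+02,  9.15635397e-03,  1.57088746e+02]), 'contact_force': array([ 0.20511587, -0.02559127,  0.56813375]), 'ft_torque': array([-0.05561323, -0.01427395, -0.05742238]), 'finger_gap': 85.35495845248452}
top {'fx': 595.3557125577255, 'fy': 595.3557125577255, 'cx': 324.6635238759366, 'cy': 242.4528504685205, 'world_to_cam': array([[-2.97037033e-04, -9.99786534e-01,  2.06590832e-02,
        -1.66575050e+02],
       [-9.95051426e-01, -1.75719940e-03, -9.93457163e-02,
         5.66081736e+02],
       [ 9.93608115e-02, -2.05863596e-02, -9.94838495e-01,
         1.45427566e+03],
       [ 0.00000000e
[... 298 characters left out ...]
-5.57492969e-01, -8.30116458e-01,
         5.75018909e+00],
       [-1.23004136e-02,  8.30027227e-01, -5.57587215e-01,
         1.69668372e+03],
       [ 0.00000000e+00,  0.00000000e+00,  0.00000000e+00,
         1.00000000e+00]])}
wrist {'fx': 397.48537141394917, 'fy': 397.48537141394917, 'cx': 317.68409279125825, 'cy': 243.52146240238477, 'world_to_cam': array([[ 3.89630819e-01,  9.20969792e-01, -1.57078472e-03,
        -6.23719065e+02],
       [ 8.77899367e-01, -3.70892624e-01,  3.02871858e-01,
        -3.94395805e+01],
       [ 2.78353240e-01, -1.19387201e-01, -9.53029994e-01,
         3.79830518e+02],
       [ 0.00000000e+00,  0.00000000e+00,  0.00000000e+00,
         1.00000000e+00]])}
```

View pics/top0.png

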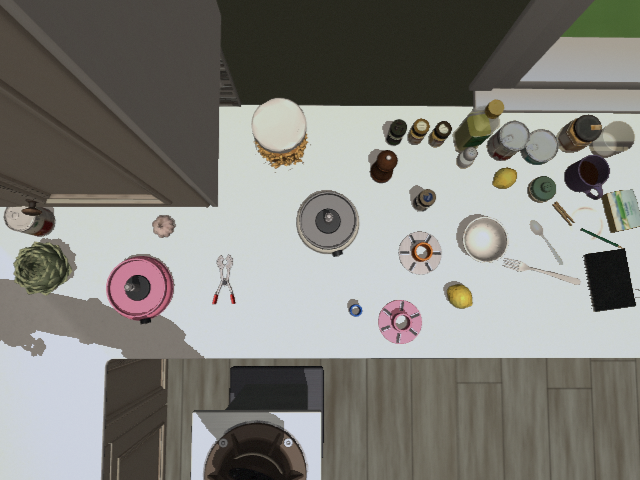

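View pics/side0.png

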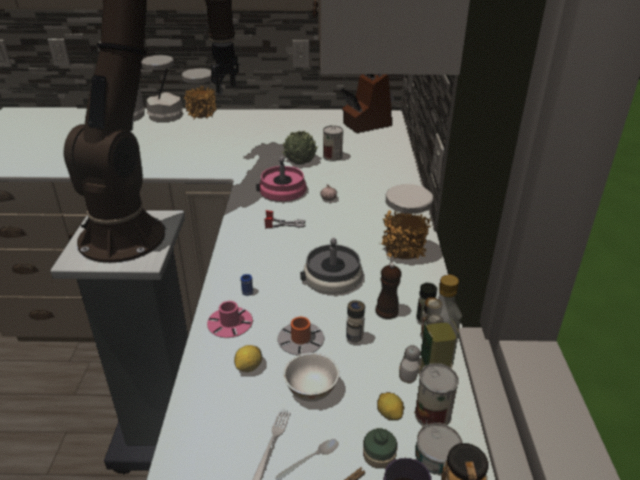

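View pics/wrist0.png

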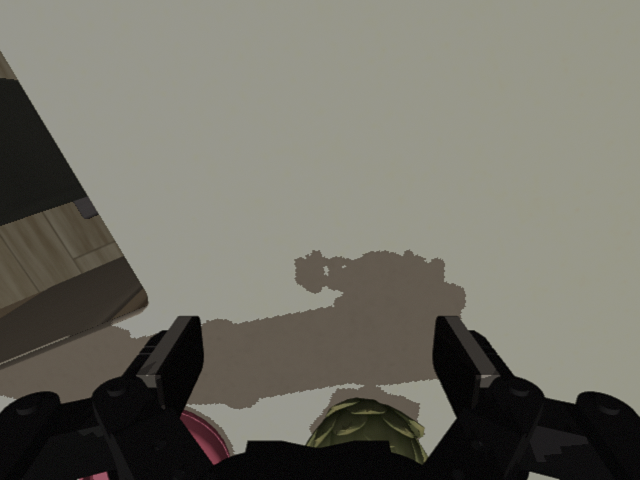

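Candidates (top view):
- **Slicer:** white one at (328,222) or pink one at (140,288). I choose white.
- **Disc:** steel with orange hub at (420,252) or pink at (400,321). I choose orange/steel.
- **Sleeve:** only the blue one at (355,309). The dark jars at (425,200) are not it.
- **Clip:** red-tabbed at (224,280). The fork and spoon are not it.

Next I measure coarse positions and check crops.

```bash
cat > h.py <<'E'
import numpy as np, cv2
from scipy.spatial.transform import Rotation as R
def proj(c,P):
    P=np.atleast_2d(np.asarray(P,float)); M=c["world_to_cam"]; q=P@M[:3,:3].T+M[:3,3]
    return np.c_[c["fx"]*q[:,0]/q[:,2]+c["cx"], c["fy"]*q[:,1]/q[:,2]+c["cy"]]
def ray(c,uv):
    M=c["world_to_cam"]; o=-M[:3,:3].T@M[:3,3]
    d=M[:3,:3].T@np.array([(uv[0]-c["cx"])/c["fx"],(uv[1]-c["cy"])/c["fy"],1.]); return o,d/np.linalg.norm(d)
def onz(c,uv,z):
    o,d=ray(c,uv); return o+d*(z-o[2])/d[2]
def hsv(im): return cv2.cvtColor(im,cv2.COLOR_RGB2HSV)
def blobs(m,amin=20):
    n,l,st,ce=cv2.connectedComponentsWithStats(m.astype(np.uint8))
    return [(st[i],ce[i],l==i) for i in range(1,n) if st[i][4]>=amin]
def Rt(s): return R.from_euler('xyz',s["orientation"],degrees=True).as_matrix()
def crop(im,x0,y0,x1,y1,k,name): cv2.imwrite("pics/"+name,cv2.resize(im[y0:y1,x0:x1,::-1],None,fx=k,fy=k,interpolation=cv2.INTER_CUBIC))
E
python3 - <<'E'
from h import *
from bench import arm
im=cv2.imread("pics/top0.png")[:,:,::-1]; c=arm.calibration("top")
crop(im,200,180,460,340,3,"c0.png")
for n,uv,z in [("slicer",(328,222),59),("disc hub",(423,252),50),("disc",(420,253),4),("sleeve",(355,309),50),("clip jaw",(224,260),3),("tabL",(215,299),18),("tabR",(233,299),18),("mill",(384,166),75),("spice",(425,200),60),("jar",(280,120),100),("pinkdisc",(400,321),4),("bowl",(485,238),50),("pinkslicer",(140,288),59),("lemon",(460,295),28),("garlic",(163,226),25)]:
    print(n,onz(c,uv,z).round(0))
w=arm.calibration("wrist"); s=arm.observe(); M=w["world_to_cam"]; A=Rt(s)
print("cam in tool", A.T@(-M[:3,:3].T@M[:3,3]-s["tcp_pos"])); print((A.T@M[:3,:3].T).round(3))
E
```

```text
slicer [ 614. -174.   59.]
disc hub [ 541. -408.   50.]
disc [ 542. -409.    4.]
sleeve [ 402. -240.   50.]
clip jaw [524.  87.   3.]
tabL [426. 106.  18.]
tabR [426.  61.  18.]
mill [ 750. -311.   75.]
spice [ 669. -413.   60.]
jar [857. -57. 100.]
pinkdisc [ 371. -356.    4.]
bowl [ 576. -563.   50.]
pinkslicer [452. 280.  59.]
lemon [ 436. -503.   28.]
garlic [607. 237.  25.]
cam in tool [  77.21271397   -0.40934952 -142.34399773]
[[-0.    -0.953 -0.303]
 [ 1.    -0.    -0.   ]
 [ 0.    -0.303  0.953]]
```

View pics/c0.png

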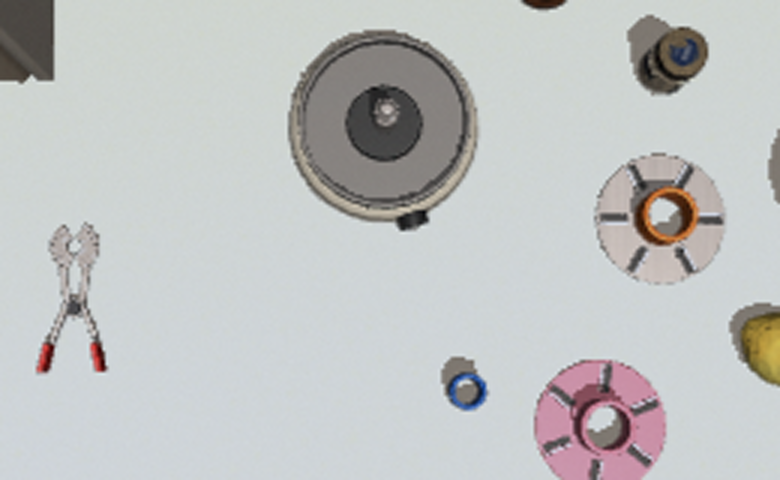

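The crop confirms the choice: white slicer with grey bowl at crop (385,125), steel disc with orange hub at (665,215), blue sleeve at (466,390), and the clip with red tabs at (70,355), jaws towards +x. I'll travel towards the work at height and look with the wrist camera.

```bash
cat >> h.py <<'E'
def rows(s,wps,grip=-1,nd=0):
    """wps: list of (x,y,z,yaw,nrows); prints tool-frame rows for level tool"""
    p=np.array(s["tcp_pos"],float); A=Rt(s); 
    for (x,y,z,yaw,n) in wps:
        yaw0=np.degrees(np.arctan2(A[1,0],A[0,0])); 
        tgt=np.array([x,y,z],float); B=R.from_euler('xyz',[180,0,yaw],degrees=True).as_matrix()
        for k in range(n):
            f=1/(n-k)
            dp=(tgt-p)*f; d=np.round(A.T@dp,nd)
            rv=R.from_matrix(A.T@B).as_rotvec()*f; rv=np.round(rv,3)
            print([grip]+[float(v) for v in d]+[float(v) for v in rv],end=",\n")
            p=p+A@d; A=A@R.from_rotvec(rv).as_matrix()
    print("end",p.round(1),R.from_matrix(A).as_euler('xyz',degrees=True).round(2))
E
python3 - <<'E'
from h import *
from bench import arm
rows(arm.observe(),[(330,490,235,145,2),(460,330,235,120,4),(480,130,235,100,4)])
E
```

```text
[-1, -57.0, -22.0, -2.0, -0.001, 0.0, 0.105],
[-1, -58.0, -17.0, -2.0, -0.0, 0.0, 0.106],
[-1, -50.0, -14.0, -0.0, -0.0, 0.0, 0.109],
[-1, -51.0, -9.0, -0.0, -0.0, 0.0, 0.109],
[-1, -51.0, -3.0, -0.0, -0.0, 0.0, 0.109],
[-1, -51.0, 3.0, -0.0, -0.0, 0.0, 0.109],
[-1, -46.0, -21.0, -0.0, -0.0, 0.0, 0.087],
[-1, -48.0, -17.0, -0.0, -0.0, 0.0, 0.087],
[-1, -48.0, -12.0, -0.0, -0.0, 0.0, 0.088],
[-1, -50.0, -8.0, -0.0, -0.0, 0.0, 0.087],
end [480.  129.9 234.9] [1.8000e+02 1.0000e-02 1.0002e+02]
```

Request:
servo_tool:
  increments:
    - [-1,-40,-15,-2,0,0,0.08]
    - [-1,-58,-22,-2,0,0,0.105]
    - [-1,-50,-14,0,0,0,0.109]
    - [-1,-51,-9,0,0,0,0.109]
    - [-1,-51,-3,0,0,0,0.109]
    - [-1,-51,3,0,0,0,0.109]
    - [-1,-46,-21,0,0,0,0.087]
    - [-1,-48,-17,0,0,0,0.087]
    - [-1,-48,-12,0,0,0,0.088]
    - [-1,-50,-8,0,0,0,0.087]
    - [-1,-15,-5,0,0,0,0.02]
    - [-1,0,0,0,0,0,0]
    - [-1,0,0,0,0,0,0]

```text
t: 1.78
tcp_pos: [473.1, 130.1, 235.2]
orientation: [-180.0, -0.0, 100.5]
contact_force: [0.6, 0.3, 0.4]
finger_gap: 85.4
```

Run:
```python
from h import *
from bench import arm
import pickle
s=arm.observe();c=arm.calibration("wrist");im=arm.get_image("wrist")
pickle.dump((s,c,im),open("w1.pkl","wb"));cv2.imwrite("pics/w1.png",im[:,:,::-1])
print(s["t"],s["tcp_pos"],s["orientation"],s["joint_pos"].round(0))
rows(s,[(490,-60,235,80,4),(485,-210,235,60,3)])
```

```text
1.775 [473.13083998 130.05080929 235.21930643] [-1.79997760e+02 -3.53166047e-02  1.00533954e+02] [-41.  12.  23. 109.  -5.  59.  -5.]
[-1, -47.0, -5.0, 0.0, -0.0, -0.0, 0.09],
[-1, -48.0, -0.0, 0.0, -0.0, -0.0, 0.089],
[-1, -48.0, 4.0, 0.0, -0.0, -0.0, 0.09],
[-1, -47.0, 8.0, 0.0, -0.0, -0.001, 0.089],
[-1, -49.0, 7.0, 0.0, -0.0, 0.0, 0.116],
[-1, -48.0, 13.0, 0.0, -0.0, 0.0, 0.117],
[-1, -47.0, 18.0, 0.0, -0.0, 0.0, 0.116],
end [ 484.6 -209.8  235.2] [-1.800e+02  3.000e-02  6.003e+01]
```

View pics/w1.png

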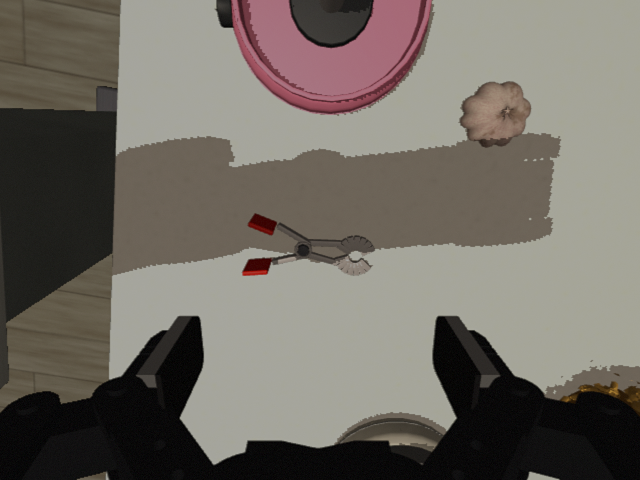

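The picture shows the clip: red tabs at (262,223) and (257,267), pivot (303,250), jaw opening (357,257). The pink slicer and the garlic are behind it.

Request:
servo_tool:
  increments:
    - [-1,-35,-3,0,0,0,0.06]
    - [-1,-48,0,0,0,0,0.09]
    - [-1,-48,4,0,0,0,0.09]
    - [-1,-47,8,0,0,0,0.089]
    - [-1,-49,7,0,0,0,0.116]
    - [-1,-48,13,0,0,0,0.117]
    - [-1,-47,18,0,0,0,0.116]
    - [-1,-12,6,0,0,0,0.03]
    - [-1,0,0,0,0,0,0]
    - [-1,0,0,0,0,0,0]

```text
t: 3.08
tcp_pos: [492.3, -210.3, 235.0]
orientation: [-179.9, -0.0, 60.0]
contact_force: [-0.8, 0.2, -0.3]
finger_gap: 85.5
```

Run:
```python
from h import *
from bench import arm
import pickle
s,c,im=pickle.load(open("w1.pkl","rb"))
for n,uv,z in [("piv",(303,250),14),("jaws",(357,257),6),("t1",(262,223),36),("t2",(257,267),36)]: print(n,onz(c,uv,z).round(1))
s=arm.observe();c=arm.calibration("wrist");im=arm.get_image("wrist")
pickle.dump((s,c,im),open("w2.pkl","wb"));cv2.imwrite("pics/w2.png",im[:,:,::-1])
print(s["t"],s["tcp_pos"],s["orientation"],s["joint_pos"].round(0))
```

```text
piv [467.4  83.3  14. ]
jaws [521.4  83.1   6. ]
t1 [426.8 108.9  36. ]
t2 [428.1  66.7  36. ]
3.075 [ 492.25378284 -210.31692928  234.97285893] [-1.79947877e+02 -3.85994595e-02  6.00326267e+01] [-13.  18.  40. 105. -13.  62.   2.]
```

View pics/w2.png

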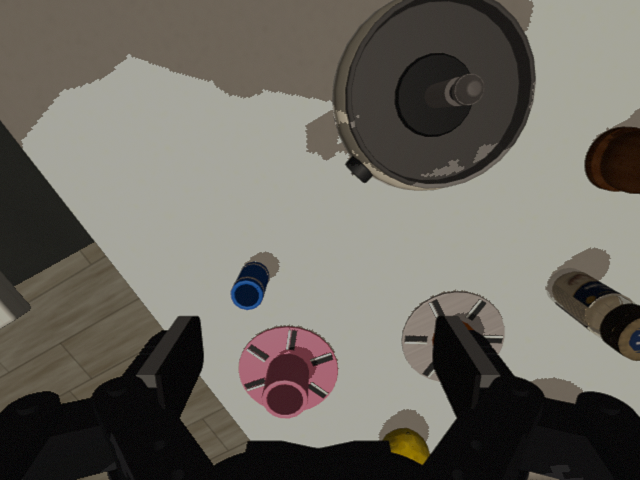

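The picture shows the sleeve top at (247,294), the spindle tip at (467,91) and the steel disc at (453,335), partly hidden by a finger. I'll measure the sleeve and spindle with ellipses and rays.

Run:
```python
from h import *
import pickle
s,c,im=pickle.load(open("w2.pkl","rb"))
crop(im,200,220,320,320,5,"w2s.png"); crop(im,380,50,520,150,5,"w2t.png")
for n,uv,z in [("sleeve",(247,294),50),("tip",(467,91),126),("seat",(435,94),46)]: print(n,onz(c,uv,z).round(1))
```

```text
sleeve [ 400.  -243.1   50. ]
tip [ 614.9 -174.9  126. ]
seat [ 619.  -174.3   46. ]
```

View pics/w2s.png

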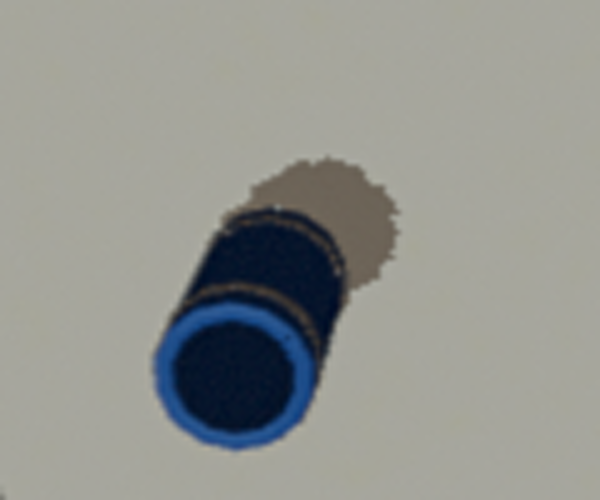

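View pics/w2t.png

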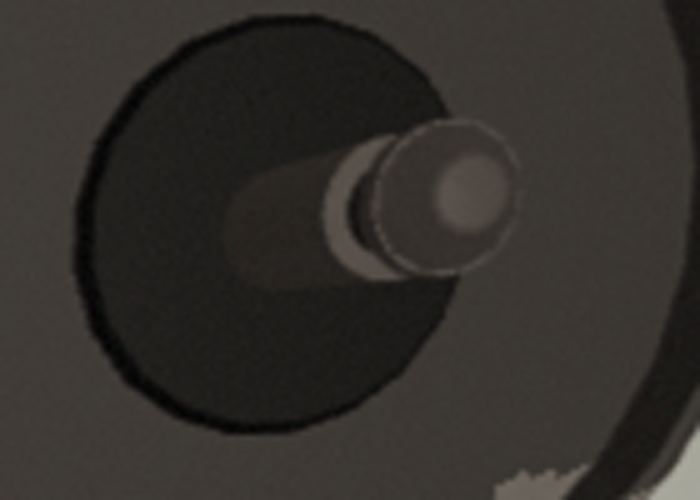

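Run:
```python
from h import *
from bench import arm
import pickle
s,c,im=pickle.load(open("w2.pkl","rb"))
for n,uv,z in [("sleeve",(247.1,294.5),50),("tiptop",(475,88.6),126),("ring118",(469.4,89.2),118),("seat",(434.4,94.8),46)]: print(n,onz(c,uv,z).round(1))
t=arm.calibration("top"); print("tip in top",proj(t,[[614,-174,126]]))
# bowl rim in top image: fit; sleeve
rows(arm.observe(),[(400.5,-242.5,100,60,5)])
```

```text
sleeve [ 399.8 -243.5   50. ]
tiptop [ 619.5 -176.1  126. ]
ring118 [ 619.2 -175.7  118. ]
seat [ 618.3 -174.6   46. ]
tip in top [[328.85402553 218.06141978]]
[-1, -15.0, -13.0, 27.0, -0.0, -0.0, 0.0],
[-1, -15.0, -13.0, 27.0, -0.0, -0.0, 0.0],
[-1, -15.0, -12.0, 27.0, -0.0, -0.0, 0.0],
[-1, -14.0, -13.0, 27.0, -0.0, -0.0, 0.0],
[-1, -15.0, -12.0, 27.0, -0.001, -0.001, 0.0],
end [ 400.6 -242.9  100.1] [1.7999e+02 2.0000e-02 6.0030e+01]
```

Request:
servo_tool:
  increments:
    - [-1,-15,-13,27,0,0,0]
    - [-1,-15,-13,27,0,0,0]
    - [-1,-15,-12,27,0,0,0]
    - [-1,-14,-13,27,0,0,0]
    - [-1,-15,-12,27,0,0,0]
    - [-1,0,0,0,0,0,0]
    - [-1,0,0,0,0,0,0]

```text
t: 4.0
tcp_pos: [401.4, -244.2, 101.1]
orientation: [179.9, -0.0, 59.9]
contact_force: [-0.0, 0.8, 0.0]
finger_gap: 85.6
```

Run:
```python
from h import *
from bench import arm
import pickle
s=arm.observe();c=arm.calibration("wrist");im=arm.get_image("wrist")
pickle.dump((s,c,im),open("w3.pkl","wb"));cv2.imwrite("pics/w3.png",im[:,:,::-1])
print(s["t"],s["tcp_pos"],s["orientation"])
h=hsv(im);m=((h[...,0]>95)&(h[...,0]<125)&(h[...,1]>120)&(h[...,2]>120))
for st,ce,l in blobs(m,200):
    cn=max(cv2.findContours(l.astype(np.uint8),0,1)[0],key=cv2.contourArea)
    e=cv2.fitEllipse(cn); print(st,e,onz(c,e[0],50).round(1))
```

```text
4.0 [ 401.44100355 -244.24786434  101.08365615] [ 1.79932909e+02 -3.59371225e-02  5.99001828e+01]
[286 255  53  44 582] ((312.0465087890625, 273.4986572265625), (45.45650100708008, 50.07135772705078), 89.43875885009766) [ 398.8 -243.7   50. ]
```

View pics/w3.png

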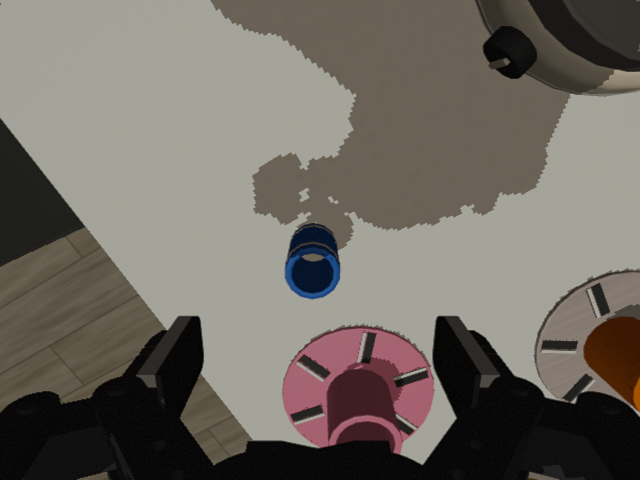

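Run:
```python
from h import *
from bench import arm
rows(arm.observe(),[(399,-243.5,18,60,3)],nd=1)
```

```text
[-1, -0.2, -1.0, 27.8, 0.001, -0.0, -0.001],
[-1, -0.2, -1.0, 27.7, 0.0, -0.0, -0.0],
[-1, -0.2, -0.9, 27.8, 0.001, -0.001, -0.001],
end [ 399.  -243.5   18. ] [-1.7999e+02  2.0000e-02  6.0020e+01]
```

Request:
servo_tool:
  increments:
    - [-1,-0.2,-1,25,0,0,0]
    - [-1,-0.2,-1,25,0,0,0]
    - [-1,-0.2,-1,25,0,0,0]
    - [-1,0,0,8,0,0,0]
    - [-1,0,0,0,0,0,0]
    - [0.2,0,0,0,0,0,0]
    - [1,0,0,0,0,0,0]
    - [1,0,0,0,0,0,0]
    - [1,0,0,0,0,0,0]
    - [1,0,0,0,0,0,0]

```text
t: 5.3
tcp_pos: [397.4, -243.9, 17.8]
orientation: [180.0, -0.0, 59.8]
contact_force: [-1.7, 0.7, 8.4]
finger_gap: 27.8
```

Run:
```python
from h import *
from bench import arm
rows(arm.observe(),[(398,-243,120,60,3),(599,-210,180,60,5)],grip=1)
```

```text
[1, 0.0, 0.0, -34.0, 0.0, -0.0, -0.001],
[1, 1.0, 0.0, -34.0, 0.0, -0.0, -0.001],
[1, 0.0, 0.0, -34.0, 0.001, -0.001, -0.002],
[1, 26.0, 32.0, -12.0, -0.0, 0.0, 0.0],
[1, 26.0, 31.0, -12.0, -0.0, 0.0, 0.0],
[1, 26.0, 32.0, -12.0, -0.0, 0.0, 0.0],
[1, 26.0, 31.0, -12.0, -0.0, 0.0, 0.0],
[1, 25.0, 32.0, -12.0, -0.0, 0.0, 0.0],
end [ 599.1 -210.2  179.7] [-1.7998e+02  3.0000e-02  6.0030e+01]
```

Request:
servo_tool:
  increments:
    - [1,0,0,-20,0,0,0]
    - [1,1,0,-41,0,0,0]
    - [1,0,0,-41,0,0,-0.003]
    - [1,20,26,-12,0,0,0]
    - [1,29,35,-12,0,0,0]
    - [1,29,35,-12,0,0,0]
    - [1,29,35,-12,0,0,0]
    - [1,22,27,-12,0,0,0]
    - [1,0,0,0,0,0,0]
    - [1,0,0,0,0,0,0]
    - [1,0,0,0,0,0,0]

```text
t: 6.68
tcp_pos: [597.6, -210.8, 179.0]
orientation: [-179.9, 0.0, 59.9]
contact_force: [-0.3, -0.5, -0.9]
finger_gap: 27.8
```

Run:
```python
from h import *
from bench import arm
import pickle
s=arm.observe();c=arm.calibration("wrist");im=arm.get_image("wrist")
pickle.dump((s,c,im),open("w4.pkl","wb"));cv2.imwrite("pics/w4.png",im[:,:,::-1])
print(s["t"],s["tcp_pos"],s["orientation"],s["contact_force"],s["finger_gap"])
print(proj(c,[[619.2,-175.5,126],[619.2,-175.5,46]]))
```

```text
6.675 [ 597.60041038 -210.78885201  179.04209861] [-1.79938982e+02  1.20386732e-02  5.98938634e+01] [-0.27402578 -0.47803701 -0.86926555] 27.84616639019173
[[319.22093646 192.76799064]
 [318.88474092 171.69108853]]
```

View pics/w4.png

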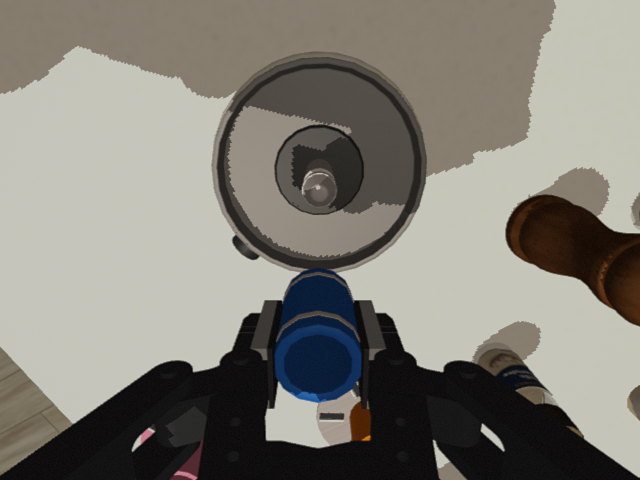

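The sleeve is held upright, with its top ring centre at about (319,362). The spindle tip is at about (318,187) and the seat disc at (319,170). I'll measure these precisely.

Run:
```python
from h import *
import pickle
s,c,im=pickle.load(open("w4.pkl","rb"))
crop(im,255,110,385,230,5,"w4a.png"); crop(im,265,260,375,410,4,"w4b.png")
```

```text
(no output)
```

View pics/w4a.png

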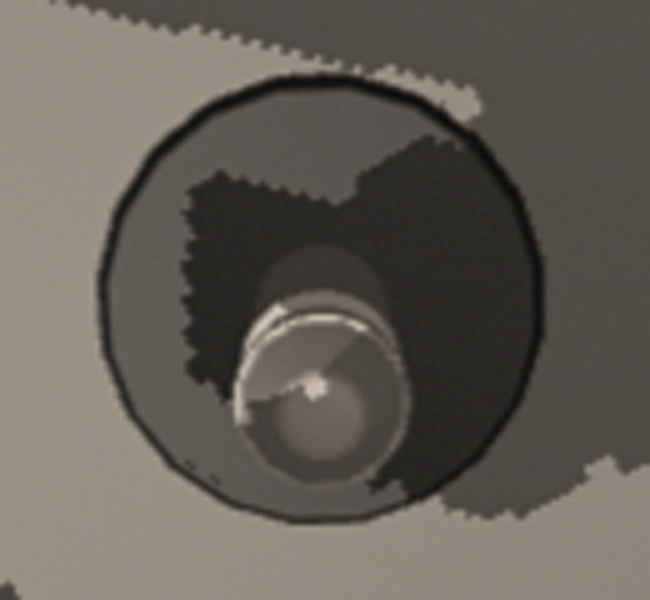

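View pics/w4b.png

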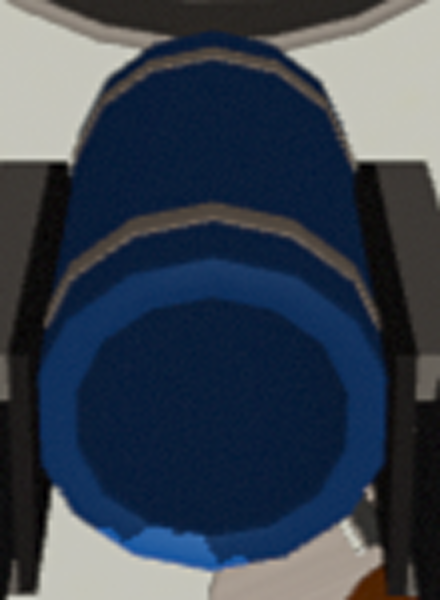

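Run:
```python
from h import *
import pickle
from bench import arm
s,c,im=pickle.load(open("w4.pkl","rb")); A=Rt(s); t=s["tcp_pos"]
a=onz(c,(319.4,193.0),126);b=onz(c,(319.6,190),118);d=onz(c,(319.1,169.4),46)
u=onz(c,(318.3,363.2),t[2]+32.2)
w=(ray(c,(318.3,363.2)))
# bottom front edge of sleeve at row 260+33/4
v=onz(c,(318.5,268.0),t[2]-17.8)
print(a,b,d,"sleeve top",u,"tool",A.T@(u-t),"bottom front tool",A.T@(v-t))
for q in (a,b,d): print("delta tool",(A.T@(q-u)).round(1))
```

```text
[ 619.2186877  -175.64492722  126.        ] [ 619.37675804 -175.63035329  118.        ] [ 620.10968661 -174.22396715   46.        ] sleeve top [ 598.85097122 -209.57610147  211.24209861] tool [  1.66966755   0.43924485 -32.20083758] bottom front tool [15.09321096  0.61165536 17.79618779]
delta tool [39.6  0.7 85.2]
delta tool [39.7  0.8 93.2]
delta tool [ 41.3   0.8 165.2]
```

Request:
servo_tool:
  increments:
    - [1,20,0.4,0,0,0,0]
    - [1,20.5,0.4,5,0,0,0.001]
    - [1,0,0,10,0,0,0]
    - [1,0,0,10,0,0,0]
    - [1,0,0,6,0,0,0]
    - [1,0,0,0,0,0,0]
    - [1,0,0,0,0,0,0]

```text
t: 7.6
tcp_pos: [619.9, -176.2, 148.6]
orientation: [180.0, -0.0, 59.9]
contact_force: [-0.6, -0.2, -1.1]
finger_gap: 28.0
```

Run:
```python
from h import *
from bench import arm
import pickle
s=arm.observe();c=arm.calibration("wrist");im=arm.get_image("wrist")
pickle.dump((s,c,im),open("w5.pkl","wb"));crop(im,240,200,400,400,3,"w5.png")
print(s["t"],s["tcp_pos"],s["orientation"],s["contact_force"],s["finger_gap"])
```

```text
7.6 [ 619.89993598 -176.16289904  148.59488727] [ 1.79974370e+02 -5.29907169e-03  5.98765233e+01] [-0.61334371 -0.2219074  -1.05418687] 27.970558489957465
```

View pics/w5.png

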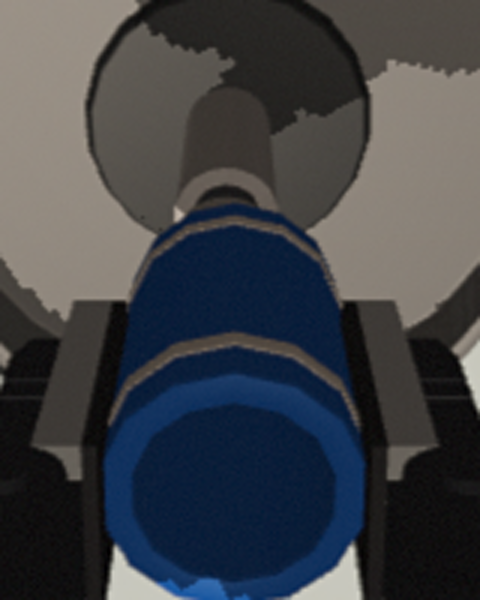

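The sleeve sits over the spindle with both centred at about crop column 231. I'll descend, watching force.

Request:
servo_tool:
  increments:
    - [1,0,-0.3,8,0,0,0]
    - [1,0,0,10,0,0,0]
    - [1,0,0,10,0,0,0]
    - [1,0,0,10,0,0,0]
    - [1,0,0,0,0,0,0]

```text
t: 8.28
tcp_pos: [619.0, -175.3, 109.1]
orientation: [-179.9, 0.0, 59.9]
contact_force: [0.5, -0.0, -0.1]
finger_gap: 27.8
```

Request:
servo_tool:
  increments:
    - [1,0,0,12,0,0,0]
    - [1,0,0,12,0,0,0]
    - [1,0,0,12,0,0,0]
    - [1,0,0,5,0,0,0]
    - [1,0,0,1.5,0,0,0]
    - [1,0,0,1,0,0,0]
    - [1,0,0,1,0,0,0]
    - [1,0,0,0,0,0,0]

```text
t: 9.28
tcp_pos: [619.7, -175.5, 66.0]
orientation: [180.0, -0.0, 59.9]
contact_force: [-0.0, -0.3, -0.7]
finger_gap: 28.0
```

Request:
servo_tool:
  increments:
    - [1,0,0,0.8,0,0,0]
    - [1,0,0,0.8,0,0,0]
    - [1,0,0,0.5,0,0,0]
    - [1,0,0,0,0,0,0]

```text
t: 9.78
tcp_pos: [619.6, -175.5, 63.9]
orientation: [180.0, -0.0, 59.9]
contact_force: [-1.5, 1.1, 3.9]
finger_gap: 27.6
```

Request:
servo_tool:
  increments:
    - [1,0,0,0.3,0,0,0]
    - [0.3,0,0,0,0,0,0]
    - [-0.2,0,0,0,0,0,0]
    - [-1,0,0,0,0,0,0]
    - [-1,0,0,0,0,0,0]
    - [-1,0,0,-20,0,0,0]
    - [-1,0,0,-40,0,0,0]
    - [-1,0,0,-40,0,0,0]
    - [-1,-20,0,-30,0,0,0]
    - [-1,-30,0,0,0,0,0]
    - [-1,0,0,0,0,0,0]
    - [-1,0,0,0,0,0,0]

```text
t: 11.28
tcp_pos: [594.9, -218.3, 194.1]
orientation: [180.0, -0.0, 59.9]
contact_force: [-0.2, -0.3, 0.2]
finger_gap: 85.4
```

Run:
```python
from h import *
from bench import arm
import pickle
s=arm.observe();c=arm.calibration("wrist");im=arm.get_image("wrist")
pickle.dump((s,c,im),open("w6.pkl","wb"));cv2.imwrite("pics/w6.png",im[:,:,::-1])
print(s["t"],s["tcp_pos"],s["orientation"],s["contact_force"],s["finger_gap"])
```

```text
11.275 [ 594.86467251 -218.3120638   194.09384715] [ 1.79975756e+02 -4.71306752e-02  5.99175152e+01] [-0.19348358 -0.31024167  0.19664984] 85.4455359629727
```

View pics/w6.png

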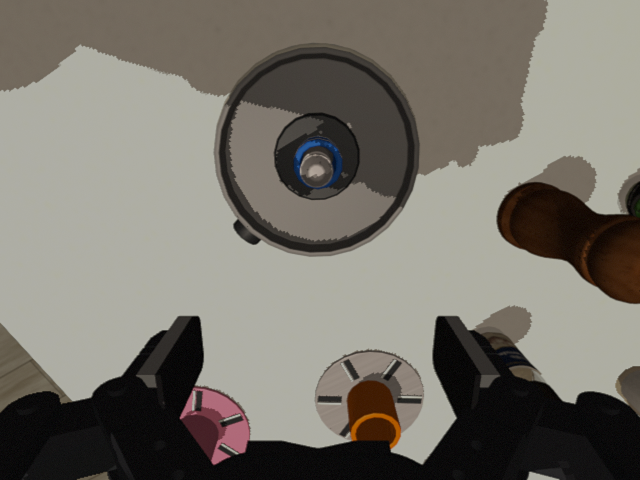

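The sleeve (blue ring at (318,160)) stands round the spindle on the seat. The disc hub top is at (376,431). I'll move over the disc.

Run:
```python
from h import *
from bench import arm
import pickle
s,c,im=pickle.load(open("w6.pkl","rb"))
p=onz(c,(376,431),50);print(p)
rows(arm.observe(),[(p[0],p[1],130,60,5)])
```

```text
[ 545.41225434 -407.67605673   50.        ]
[-1, -38.0, 10.0, 13.0, -0.0, -0.0, -0.0],
[-1, -38.0, 11.0, 13.0, -0.0, -0.0, -0.0],
[-1, -38.0, 10.0, 13.0, -0.0, -0.0, -0.0],
[-1, -38.0, 11.0, 12.0, -0.0, -0.0, -0.0],
[-1, -37.0, 10.0, 13.0, -0.0, -0.001, -0.0],
end [ 545.5 -407.4  129.6] [-1.800e+02  2.000e-02  5.997e+01]
```

Request:
servo_tool:
  increments:
    - [-1,-25,7,13,0,0,0]
    - [-1,-42,12,13,0,0,0]
    - [-1,-42,11,13,0,0,0]
    - [-1,-42,12,12,0,0,0]
    - [-1,-38,10,13,0,0,0]
    - [-1,0,0,0,0,0,0]
    - [-1,0,0,0,0,0,0]

```text
t: 12.2
tcp_pos: [545.6, -407.2, 129.1]
orientation: [-180.0, -0.1, 60.0]
contact_force: [0.5, 0.8, 0.5]
finger_gap: 85.4
```

Run:
```python
from h import *
from bench import arm
import pickle
s=arm.observe();c=arm.calibration("wrist");im=arm.get_image("wrist")
pickle.dump((s,c,im),open("w7.pkl","wb"));cv2.imwrite("pics/w7.png",im[:,:,::-1])
print(s["t"],s["tcp_pos"],s["orientation"],s["contact_force"],s["finger_gap"])
h=hsv(im);m=((h[...,0]>5)&(h[...,0]<22)&(h[...,1]>150)&(h[...,2]>150))
for st,ce,l in blobs(m,200):
    cn=max(cv2.findContours(l.astype(np.uint8),0,1)[0],key=cv2.contourArea)
    e=cv2.fitEllipse(cn); print(st,e,onz(c,e[0],50).round(1))
```

```text
12.2 [ 545.63132767 -407.18219958  129.06150458] [-1.79961665e+02 -5.03374352e-02  5.99799614e+01] [0.52030674 0.77485513 0.49554185] 85.3957661632808
[ 280  229   75   66 1127] ((317.037841796875, 260.17486572265625), (64.10709381103516, 70.3411636352539), 92.1951675415039) [ 543.7 -410.2   50. ]
```

View pics/w7.png

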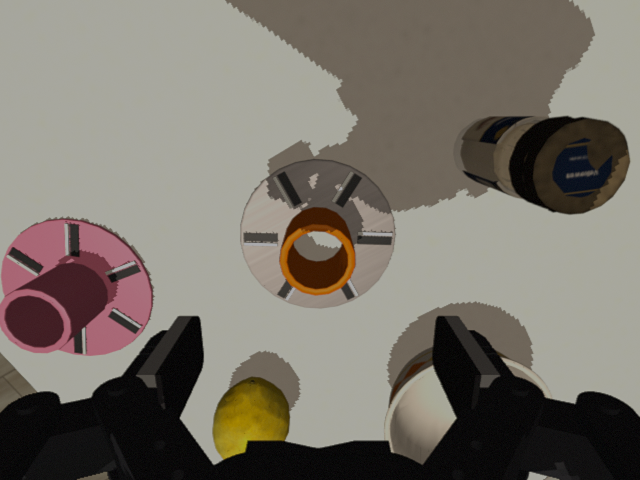

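Run:
```python
from h import *
from bench import arm
rows(arm.observe(),[(543.7,-410.0,17,60,4)],nd=1)
```

```text
[-1, -1.1, -0.1, 28.1, -0.0, -0.0, 0.0],
[-1, -1.0, -0.1, 28.1, -0.0, -0.0, 0.0],
[-1, -1.1, -0.1, 28.0, -0.0, -0.001, 0.0],
[-1, -1.0, -0.1, 28.1, -0.0, -0.0, 0.001],
end [ 543.7 -410.    17. ] [-1.7999e+02 -1.0000e-02  5.9980e+01]
```

Request:
servo_tool:
  increments:
    - [-1,-1.1,-0.1,28,0,0,0]
    - [-1,-1.1,-0.1,28,0,0,0]
    - [-1,-1,-0.1,28,0,-0.001,0]
    - [-1,-1,-0.1,20,0,0,0]
    - [-1,0,0,8,0,0,0]
    - [-1,0,0,0,0,0,0]
    - [0,0,0,0,0,0,0]
    - [1,0,0,0,0,0,0]
    - [1,0,0,0,0,0,0]
    - [1,0,0,0,0,0,0]
    - [1,0,0,0,0,0,0]

```text
t: 13.62
tcp_pos: [542.7, -412.2, 18.6]
orientation: [179.9, 0.0, 59.9]
contact_force: [-1.0, 0.9, 6.3]
finger_gap: 44.8
```

Run:
```python
from h import *
from bench import arm
rows(arm.observe(),[(543,-411,120,60,3),(584,-236,180,60,4)],grip=1)
```

```text
[1, 0.0, -0.0, -34.0, 0.0, 0.0, -0.0],
[1, 1.0, -0.0, -34.0, 0.001, 0.0, -0.001],
[1, 0.0, -0.0, -33.0, 0.0, 0.001, -0.0],
[1, 43.0, -13.0, -15.0, 0.0, -0.0, -0.0],
[1, 43.0, -13.0, -15.0, 0.0, -0.0, -0.0],
[1, 43.0, -13.0, -15.0, 0.0, -0.0, -0.0],
[1, 43.0, -13.0, -15.0, 0.0, -0.0, -0.0],
end [ 584.2 -236.2  179.7] [ 1.7998e+02 -1.0000e-02  5.9980e+01]
```

Request:
servo_tool:
  increments:
    - [1,0,0,-15,0,0,0]
    - [1,0,0,-30,0,0,0]
    - [1,1,0,-30,0.001,0,-0.001]
    - [1,0,0,-28,0,0,0]
    - [1,20,-6,-15,0,0,0]
    - [1,43,-13,-15,0,0,0]
    - [1,43,-13,-15,0,0,0]
    - [1,43,-13,-13,0,0,0]
    - [1,23,-7,0,0,0,0]
    - [1,0,0,0,0,0,0]
    - [1,0,0,0,0,0,0]
    - [1,0,0,0,0,0,0]

```text
t: 15.12
tcp_pos: [583.4, -237.5, 178.6]
orientation: [-180.0, 0.1, 59.8]
contact_force: [0.0, 0.4, -2.2]
finger_gap: 44.5
```

Run:
```python
from h import *
from bench import arm
import pickle
s=arm.observe();c=arm.calibration("wrist");im=arm.get_image("wrist")
pickle.dump((s,c,im),open("w8.pkl","wb"));cv2.imwrite("pics/w8.png",im[:,:,::-1])
print(s["t"],s["tcp_pos"],s["orientation"],s["contact_force"],s["finger_gap"])
h=hsv(im);m=((h[...,0]>5)&(h[...,0]<22)&(h[...,1]>150)&(h[...,2]>60))
crop(im,230,300,410,420,4,"w8b.png");crop(im,270,60,370,160,6,"w8a.png")
```

```text
15.125 [ 583.41392023 -237.51194926  178.55877094] [-1.79961192e+02  9.00617403e-02  5.98489274e+01] [ 0.04795773  0.36633635 -2.17984527] 44.452684017146524
```

View pics/w8.png

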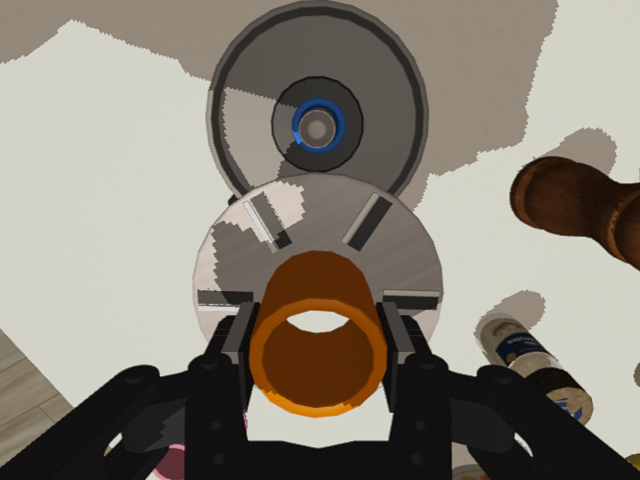

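View pics/w8b.png

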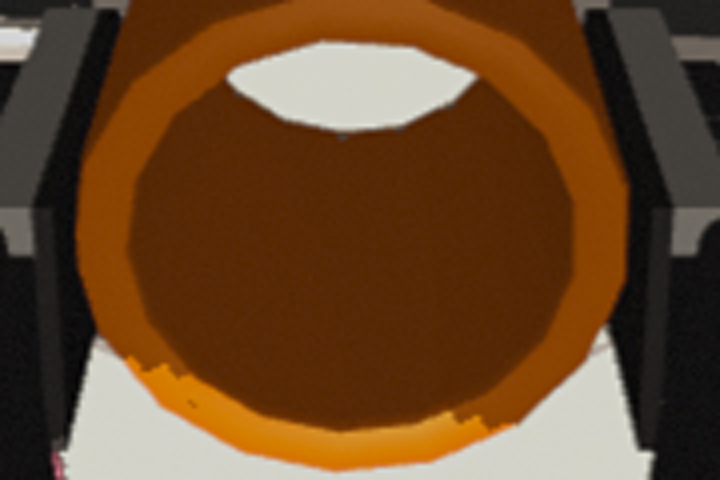

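View pics/w8a.png

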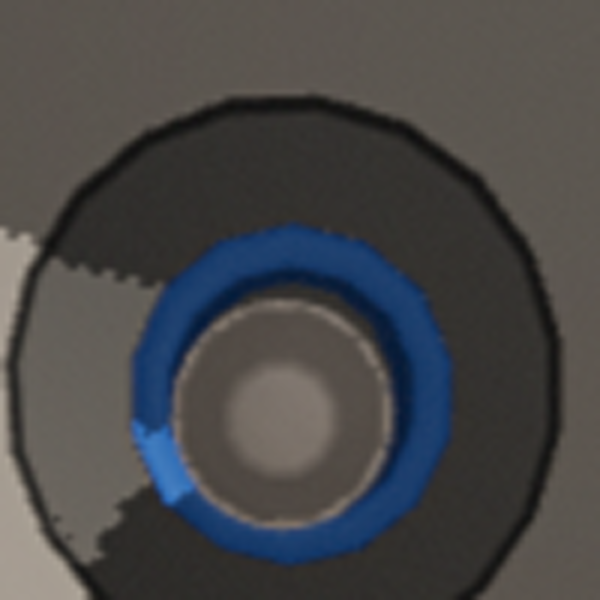

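Run:
```python
from h import *
import pickle
s,c,im=pickle.load(open("w8.pkl","rb")); A=Rt(s); t=s["tcp_pos"]
T=lambda p:(A.T@(p-t)).round(2)
zb=t[2]-18.6
print("hub top",T(onz(c,(318.0,358.75),zb+50)))
print("plate front",T(onz(c,(317.5,173),zb+4)),"L",T(onz(c,(193,285),zb+4)),"R",T(onz(c,(442,285),zb+4)))
print("sleeve top",T(onz(c,(318.7,125.7),96)),"tip",T(onz(c,(316.7,129.7),126)),"r118",T(onz(c,(317.2,128.7),118)))
```

```text
hub top [  2.82   0.36 -31.4 ]
plate front [56.24  0.22 14.51] L [  8.57 -53.15  14.62] R [ 8.55 53.53 14.55]
sleeve top [72.7   0.87 82.44] tip [71.48 -0.16 52.45] r118 [7.172e+01 7.000e-02 6.045e+01]
```

Request:
servo_tool:
  increments:
    - [1,20,0,0,0,0,0]
    - [1,30,0.1,0,0,0,0]
    - [1,20,0.1,5,0,-0.001,-0.002]
    - [1,0,0,12,0,0,0]
    - [1,0,0,12,0,0,0]
    - [1,0,0,0,0,0,0]
    - [1,0,0,0,0,0,0]

```text
t: 16.05
tcp_pos: [618.9, -176.5, 149.4]
orientation: [-180.0, 0.1, 60.0]
contact_force: [0.3, 0.6, -0.8]
finger_gap: 44.7
```

Run:
```python
from h import *
from bench import arm
import pickle
s=arm.observe();c=arm.calibration("wrist");im=arm.get_image("wrist")
pickle.dump((s,c,im),open("w9.pkl","wb"));crop(im,200,200,440,420,3,"w9.png")
print(s["t"],s["tcp_pos"],s["orientation"],s["contact_force"],s["finger_gap"])
```

```text
16.05 [ 618.88773107 -176.50810814  149.35178692] [-1.79953552e+02  1.32229482e-01  5.99998498e+01] [ 0.3186031   0.58631328 -0.79840719] 44.72528595559901
```

View pics/w9.png

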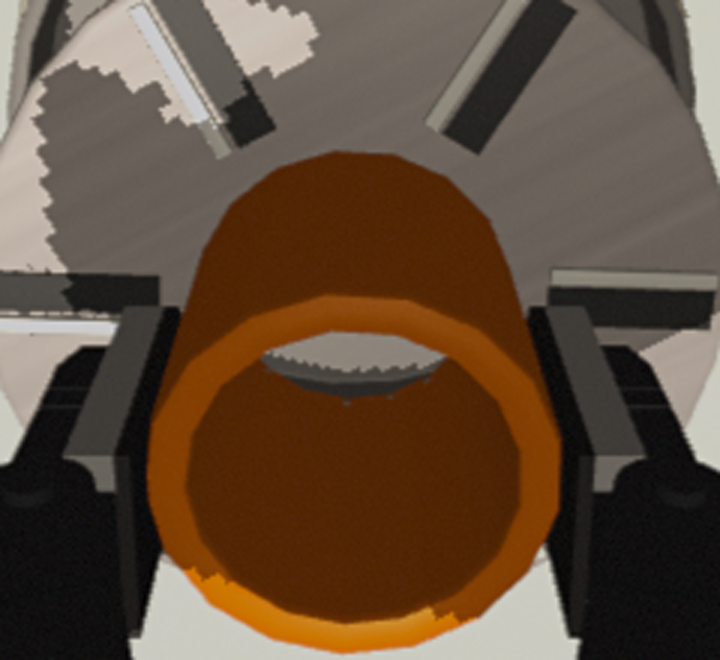

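Request:
servo_tool:
  increments:
    - [1,0,0,8,0,0,0]
    - [1,0,0,10,0,0,0]
    - [1,0,0,8,0,0,0]
    - [1,0,0,5,0,0,0]
    - [1,0,0,5,0,0,0]
    - [1,0,0,5,0,0,0]
    - [1,0,0,0,0,0,0]

```text
t: 16.98
tcp_pos: [619.0, -175.4, 107.9]
orientation: [-179.9, 0.1, 60.1]
contact_force: [0.2, 0.5, -0.9]
finger_gap: 44.8
```

Request:
servo_tool:
  increments:
    - [1,0,0,10,0,0,0]
    - [1,0,0,12,0,0,0]
    - [1,0,0,12,0,0,0]
    - [1,0,0,5,0,0,0]
    - [1,0,0,1.5,0,0,0]
    - [1,0,0,0.8,0,0,0]
    - [1,0,0,0,0,0,0]

```text
t: 17.85
tcp_pos: [619.3, -175.6, 67.2]
orientation: [-180.0, 0.1, 60.1]
contact_force: [-0.5, 0.3, -1.8]
finger_gap: 44.9
```

Request:
servo_tool:
  increments:
    - [1,0,0,1,0,0,0]
    - [1,0,0,0.8,0,0,0]
    - [1,0,0,0.7,0,0,0]
    - [1,0,0,0,0,0,0]

```text
t: 18.35
tcp_pos: [619.0, -175.6, 64.6]
orientation: [-179.9, 0.1, 60.1]
contact_force: [-0.5, 0.6, 2.2]
finger_gap: 44.9
```

Request:
servo_tool:
  increments:
    - [1,0,0,0.6,0,0,0]
    - [1,0,0,0,0,0,0]

```text
t: 18.6
tcp_pos: [619.1, -175.6, 64.6]
orientation: [-179.9, 0.1, 60.1]
contact_force: [-3.4, 1.7, 7.8]
finger_gap: 44.9
```

Request:
servo_tool:
  increments:
    - [0.3,0,0,0,0,0,0]
    - [-0.2,0,0,0,0,0,0]
    - [-1,0,0,0,0,0,0]
    - [-1,0,0,0,0,0,0]
    - [-1,0,0,-20,0,0,0]
    - [-1,0,0,-40,0,0,0]
    - [-1,0,0,-40,0,0,0]
    - [-1,-20,0,-40,0,0,0]
    - [-1,-25,0,-20,0,0,0]
    - [-1,0,0,0,0,0,0]
    - [-1,0,0,0,0,0,0]

```text
t: 19.98
tcp_pos: [596.5, -214.0, 223.2]
orientation: [-179.9, 0.1, 60.1]
contact_force: [0.0, 0.2, -0.4]
finger_gap: 85.2
```

Run:
```python
from h import *
from bench import arm
import pickle
s=arm.observe();c=arm.calibration("wrist");im=arm.get_image("wrist")
pickle.dump((s,c,im),open("w10.pkl","wb"));crop(im,200,30,450,280,3,"w10.png")
print(s["t"],s["tcp_pos"],s["orientation"],s["contact_force"],s["joint_pos"])
```

```text
19.975 [ 596.4819926  -213.97527516  223.17022635] [-1.79866611e+02  9.00903862e-02  6.00718842e+01] [ 0.04931485  0.1655581  -0.43010468] [-10.3873079   29.48977778  38.91400115  91.51459991 -19.66994986
  66.18070237   3.04089147]
```

View pics/w10.png

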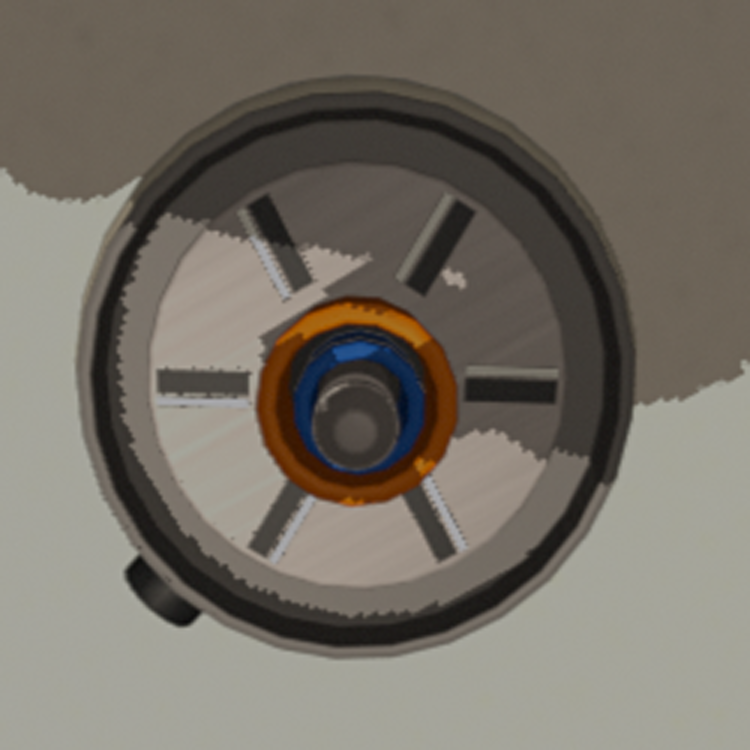

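The disc is seated: plate in the bowl, hub ring at crop (357,400) around the blue sleeve and spindle. Now I'll go to the clip.

Run:
```python
from h import *
from bench import arm
rows(arm.observe(),[(500,-60,220,30,4),(428,86,160,0,5)])
```

```text
[-1, 21.0, -40.0, 1.0, -0.001, 0.001, 0.131],
[-1, 16.0, -43.0, 1.0, -0.001, 0.0, 0.132],
[-1, 10.0, -44.0, 0.0, -0.0, 0.001, 0.131],
[-1, 4.0, -45.0, 1.0, -0.001, 0.0, 0.132],
[-1, 2.0, -32.0, 12.0, 0.0, 0.0, 0.105],
[-1, -1.0, -33.0, 12.0, 0.0, 0.0, 0.105],
[-1, -5.0, -32.0, 12.0, 0.0, 0.0, 0.104],
[-1, -8.0, -32.0, 12.0, 0.0, 0.0, 0.105],
[-1, -11.0, -31.0, 12.0, 0.001, 0.0, 0.104],
end [427.8  86.4 159.8] [-1.7998e+02  1.0000e-02  2.0000e-02]
```

Request:
servo_tool:
  increments:
    - [-1,15,-28,1,-0.001,0.001,0.1]
    - [-1,16,-43,1,-0.001,0,0.132]
    - [-1,10,-44,0,0,0.001,0.131]
    - [-1,4,-45,1,-0.001,0,0.132]
    - [-1,2,-36,12,0,0,0.115]
    - [-1,-1,-36,12,0,0,0.115]
    - [-1,-5,-35,12,0,0,0.11]
    - [-1,-8,-32,12,0,0,0.105]
    - [-1,-11,-31,12,0.001,0,0.104]
    - [-1,0,0,0,0,0,0]
    - [-1,0,0,0,0,0,0]
    - [-1,0,0,0,0,0,0]

```text
t: 21.52
tcp_pos: [426.3, 79.2, 160.6]
orientation: [179.9, -0.1, 0.2]
contact_force: [-0.1, 0.0, 0.7]
finger_gap: 85.6
```

Run:
```python
from h import *
from bench import arm
import pickle
s=arm.observe();c=arm.calibration("wrist");im=arm.get_image("wrist")
pickle.dump((s,c,im),open("w11.pkl","wb"));cv2.imwrite("pics/w11.png",im[:,:,::-1])
print(s["t"],s["tcp_pos"],s["orientation"],s["contact_force"],s["joint_pos"])
```

```text
21.525 [426.28946326  79.23176374 160.57156849] [ 1.79948040e+02 -1.22276104e-01  2.43475799e-01] [-0.06517362  0.04482753  0.74534695] [-62.72451329  16.54089462  56.42814447 123.82602647 -18.45157632
  48.23546479 -84.67584316]
```

View pics/w11.png

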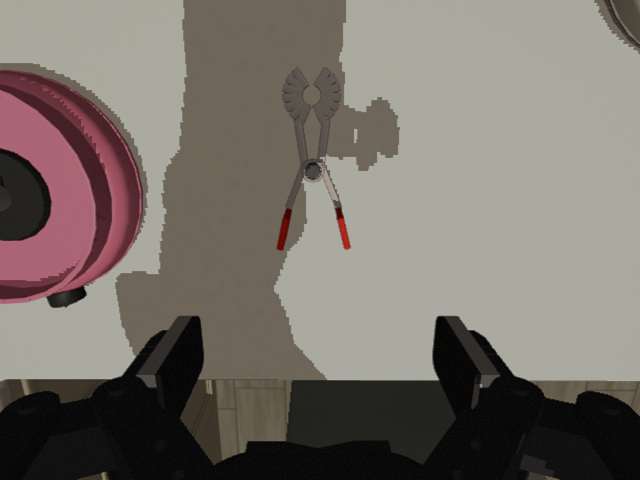

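The wrist view shows the jaws' opening at (312,95), pivot (313,171) and red tabs at about (284,230) and (343,228). I'll measure them.

Run:
```python
from h import *
import pickle
s,c,im=pickle.load(open("w11.pkl","rb")); A=Rt(s); t=s["tcp_pos"]
h=hsv(im); m=((h[...,0]<6)|(h[...,0]>174))&(h[...,1]>170)&(h[...,2]>60)
for st,ce,l in blobs(m,60): 
    print(st,ce, onz(c,ce,36))
    ys,xs=np.where(l); 
crop(im,250,50,380,260,4,"w11c.png")
print("jaws",onz(c,(312,95),6),"piv",onz(c,(313,171),14))
```

```text
[277 209  14  41 256] [283.80078125 229.2578125 ] [429.62228467 102.21951004  36.        ]
[336 208  14  41 217] [342.57603687 228.85714286] [430.05692977  61.28676627  36.        ]
jaws [518.99204826  82.91604662   6.        ] piv [467.17133804  82.11709756  14.        ]
```

View pics/w11c.png

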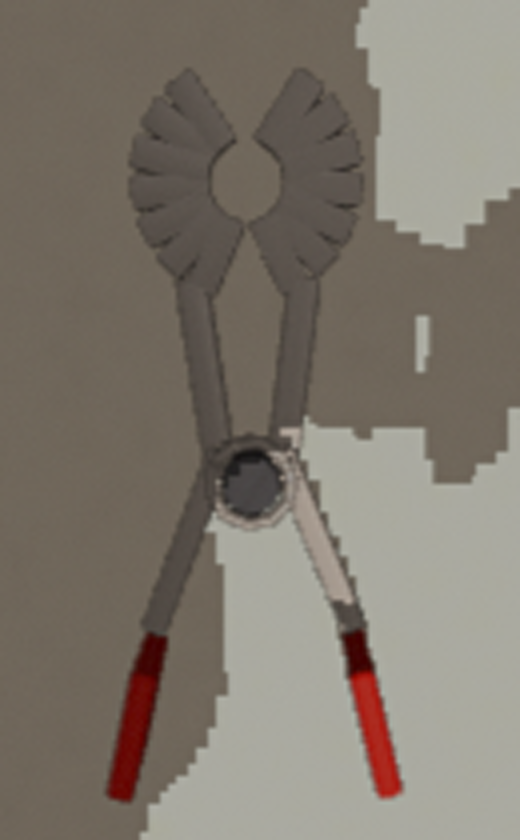

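Run:
```python
from h import *
from bench import arm
rows(arm.observe(),[(427,82,30,0.8,4),(427,82,3,0.8,2)],nd=1)
```

```text
[-1, 0.1, -0.7, 32.6, 0.0, -0.001, -0.003],
[-1, 0.2, -0.7, 32.7, 0.0, -0.0, -0.002],
[-1, 0.1, -0.8, 32.6, 0.0, -0.001, -0.003],
[-1, 0.2, -0.7, 32.7, 0.001, -0.0, -0.002],
[-1, 0.0, -0.0, 13.5, -0.0, -0.0, -0.0],
[-1, 0.0, -0.0, 13.5, -0.0, -0.0, -0.0],
end [427.  82.   3.] [-1.7999e+02 -1.0000e-02  7.9000e-01]
```

Request:
servo_tool:
  increments:
    - [-1,0.2,-0.7,32,0,-0.001,-0.003]
    - [-1,0.2,-0.7,33,0,0,-0.002]
    - [-1,0.1,-0.8,33,0,-0.001,-0.003]
    - [-1,0.2,-0.7,32,0.001,0,-0.002]
    - [-1,0,0,14,0,0,0]
    - [-1,0,0,8,0,0,0]
    - [-1,0,0,3,0,0,0]
    - [-1,0,0,0,0,0,0]
    - [-1,0,0,0,0,0,0]

```text
t: 22.7
tcp_pos: [426.9, 82.9, 5.8]
orientation: [-180.0, -0.0, 0.9]
contact_force: [-0.5, -0.0, -0.0]
finger_gap: 85.4
```

Run:
```python
from h import *
from bench import arm
s=arm.observe();im=arm.get_image("wrist")
cv2.imwrite("pics/w12.png",im[:,:,::-1])
print(s["t"],s["tcp_pos"],s["orientation"],s["contact_force"])
```

```text
22.7 [426.85475588  82.89296554   5.83622948] [-1.79959936e+02 -2.38694955e-02  8.52529920e-01] [-0.47572163 -0.00617439 -0.00932183]
```

View pics/w12.png

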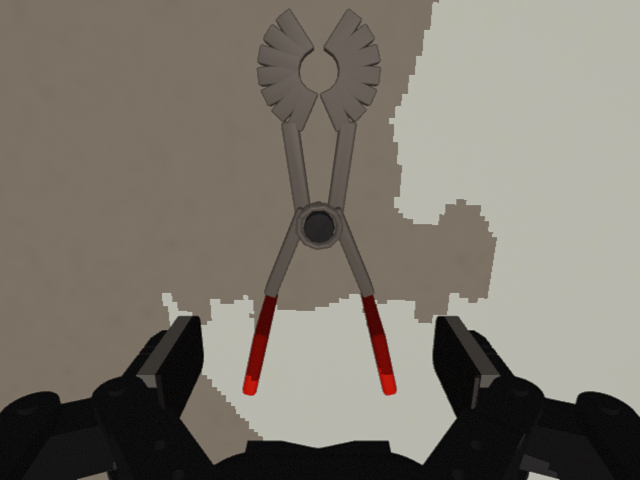

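The clip is centred between the fingers: pivot (318,226), tabs at (258,345) and (379,345). I'll lower a little and squeeze.

Request:
servo_tool:
  increments:
    - [-1,0,0,2.5,0,0,0]
    - [0,0,0,0,0,0,0]
    - [0.3,0,0,0,0,0,0]
    - [1,0,0,0,0,0,0]
    - [1,0,0,0,0,0,0]
    - [1,0,0,0,0,0,0]
    - [1,0,0,0,0,0,0]
    - [1,0,0,0,0,0,0]

```text
t: 23.75
tcp_pos: [427.0, 82.9, 3.6]
orientation: [-179.9, -0.0, 0.8]
contact_force: [-2.8, 0.2, 16.6]
finger_gap: 25.0
```

Run:
```python
from h import *
from bench import arm
s=arm.observe();im=arm.get_image("wrist")
cv2.imwrite("pics/w13.png",im[:,:,::-1])
print(s["t"],s["tcp_pos"],s["orientation"],s["contact_force"],s["finger_gap"])
```

```text
23.75 [427.00346817  82.85664944   3.6099624 ] [-1.79921130e+02 -3.89078103e-02  8.16735852e-01] [-2.75306907  0.16086567 16.60018141] 25.011983587340083
```

View pics/w13.png

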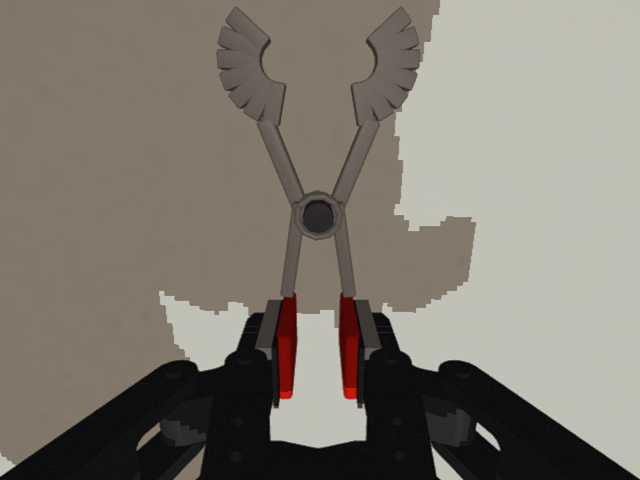

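The clip is fully squeezed (gap 25), with jaws spread symmetrically about column 318. I'll lift straight up and check it.

Request:
servo_tool:
  increments:
    - [1,0,0,-5,0,0,0]
    - [1,0,0,-15,0,0,0]
    - [1,0,0,-30,0,0,0]
    - [1,0,0,-40,0,0,0]
    - [1,0,0,-40,0,0,0]
    - [1,0,0,-30,0,0,0]
    - [1,0,0,-10,0,0,0]
    - [1,0,0,0,0,0,0]
    - [1,0,0,0,0,0,0]

```text
t: 24.92
tcp_pos: [425.8, 82.7, 171.9]
orientation: [180.0, 0.1, 0.9]
contact_force: [-0.2, 0.1, -0.6]
finger_gap: 24.9
```

Run:
```python
from h import *
from bench import arm
import pickle
s=arm.observe();c=arm.calibration("wrist");im=arm.get_image("wrist")
pickle.dump((s,c,im),open("w14.pkl","wb"));cv2.imwrite("pics/w14.png",im[:,:,::-1])
sd=arm.get_image("side");pickle.dump(sd,open("s14.pkl","wb"))
print(s["t"],s["tcp_pos"],s["orientation"],s["contact_force"],s["finger_gap"],s["joint_pos"].round(0))
cs=arm.calibration("side");q=proj(cs,[s["tcp_pos"]])[0].astype(int);print(q)
crop(sd,q[0]-50,q[1]-60,q[0]+80,q[1]+40,6,"s14.png")
```

```text
24.925 [425.82358696  82.67971677 171.94527741] [1.79982207e+02 1.11051765e-01 8.52736458e-01] [-0.17077757  0.10122288 -0.63940008] 24.866543622706704 [-65.  16.  58. 123. -18.  50. -85.]
[265 174]
```

View pics/w14.png

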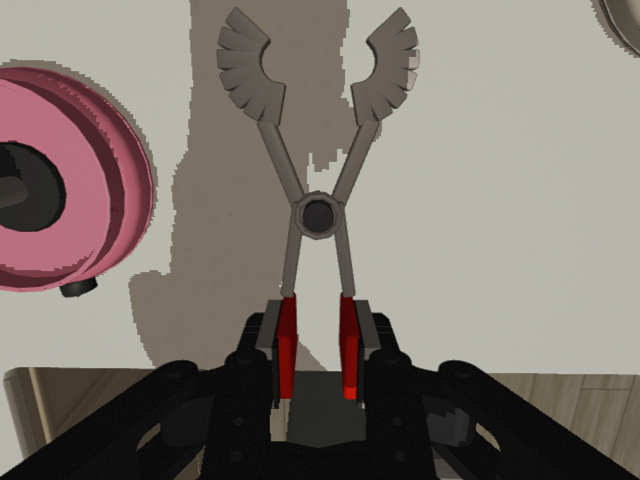

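View pics/s14.png

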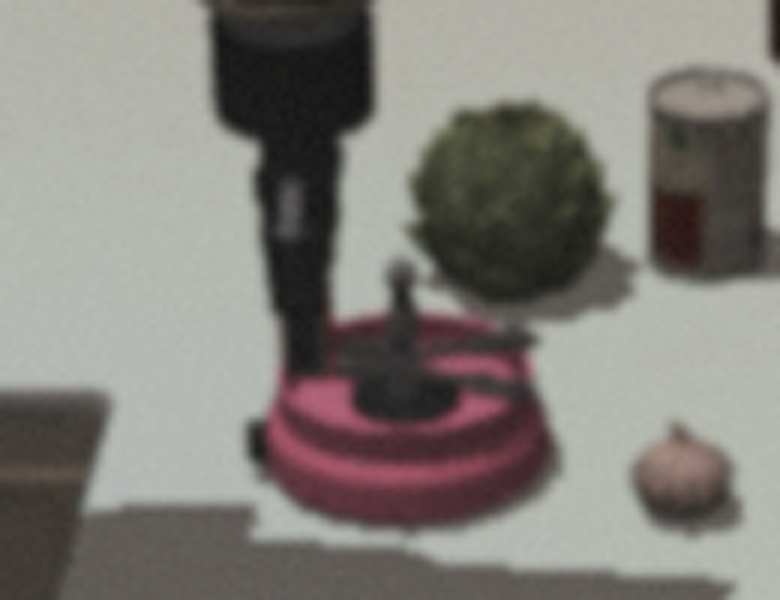

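The held clip shows at the same pixels as on the table (pivot (318,216)), so it has not slipped and is level. I'll work out the jaw centre in the tool frame and the travel.

Run:
```python
from h import *
from bench import arm
import pickle
s,c,im=pickle.load(open("w14.pkl","rb")); A=Rt(s); t=s["tcp_pos"]; zu=t[2]-3.6
T=lambda p:(A.T@(p-t)).round(2)
print("pivot",T(onz(c,(318,216),zu+14)),"jaw row62",T(onz(c,(318,62),zu+6)),"row71/226 (unsq jaws,pivot)",T(onz(c,(319,71),zu+8.2)),T(onz(c,(319,226),zu+16.2)))
crop(im,200,0,440,230,3,"w14c.png")
rows(arm.observe(),[(470,0,180,0.4,2),(490,-175,180,0,4)],grip=1)
```

```text
pivot [ 45.42   0.59 -10.49] jaw row62 [94.44  0.61 -2.58] row71/226 (unsq jaws,pivot) [91.54  0.93 -4.78] [ 42.49   0.93 -12.68]
[1, 21.0, 42.0, -4.0, 0.0, 0.001, 0.004],
[1, 22.0, 41.0, -4.0, 0.001, 0.001, 0.003],
[1, 5.0, 44.0, -0.0, -0.0, 0.0, 0.002],
[1, 5.0, 44.0, -0.0, -0.0, 0.0, 0.002],
[1, 5.0, 44.0, -0.0, -0.0, 0.0, 0.002],
[1, 4.0, 43.0, -0.0, -0.0, 0.0, 0.001],
end [ 489.7 -174.9  180. ] [-1.7998e+02  0.0000e+00  2.0000e-02]
```

View pics/w14c.png

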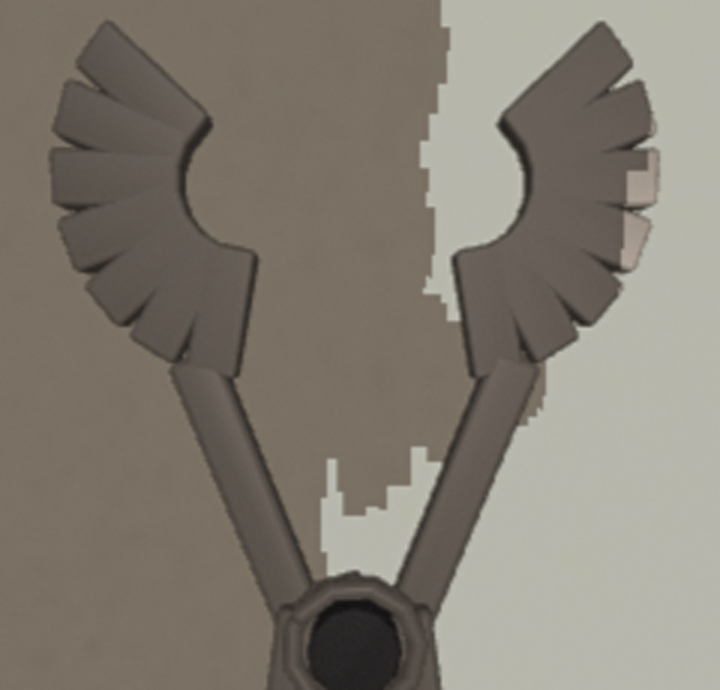

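Run:
```python
from h import *
import pickle
s,c,im=pickle.load(open("w14.pkl","rb")); A=Rt(s); t=s["tcp_pos"]
T=lambda p:(A.T@(p-t)).round(2)
z=t[2]-5.8
print("unsq jaws,pivot",T(onz(c,(319,71),z+6)),T(onz(c,(319,226),z+14)))
z=t[2]-3.6
for r in (55,58,62): print(r,T(onz(c,(318,r),z+6)))
```

```text
unsq jaws,pivot [92.    0.94 -0.38] [41.3   0.95 -8.28]
55 [96.5   0.61 -2.59]
58 [95.62  0.61 -2.59]
62 [94.44  0.61 -2.58]
```

Request:
servo_tool:
  increments:
    - [1,15,28,-4,0,0.001,0.004]
    - [1,22,41,-4,0,0.001,0.003]
    - [1,8,44,0,0,0,0.002]
    - [1,5,44,0,0,0,0.002]
    - [1,5,44,0,0,0,0.002]
    - [1,4,43,0,0,0,0.001]
    - [1,2,14,0,0,0,0]
    - [1,0,0,0,0,0,0]
    - [1,0,0,0,0,0,0]

```text
t: 26.15
tcp_pos: [489.1, -173.2, 180.3]
orientation: [-179.9, -0.0, 0.1]
contact_force: [0.9, 0.8, -0.9]
finger_gap: 25.6
```

Run:
```python
from h import *
from bench import arm
import pickle
s=arm.observe();c=arm.calibration("wrist");im=arm.get_image("wrist")
pickle.dump((s,c,im),open("w15.pkl","wb"));cv2.imwrite("pics/w15.png",im[:,:,::-1])
print(s["t"],s["tcp_pos"],s["orientation"],s["contact_force"],s["finger_gap"],s["joint_pos"].round(0))
print(proj(c,[[619.3,-175.5,126],[619.3,-175.5,105]]))
```

```text
26.15 [ 489.13375727 -173.2039594   180.27807798] [-1.79928694e+02 -2.51232830e-02  1.23277978e-01] [ 0.87258137  0.81339424 -0.86538408] 25.57594423301511 [-26.  24.  54. 112. -24.  56. -50.]
[[322.62194103 -10.71071592]
 [322.14928825   2.70204151]]
```

View pics/w15.png

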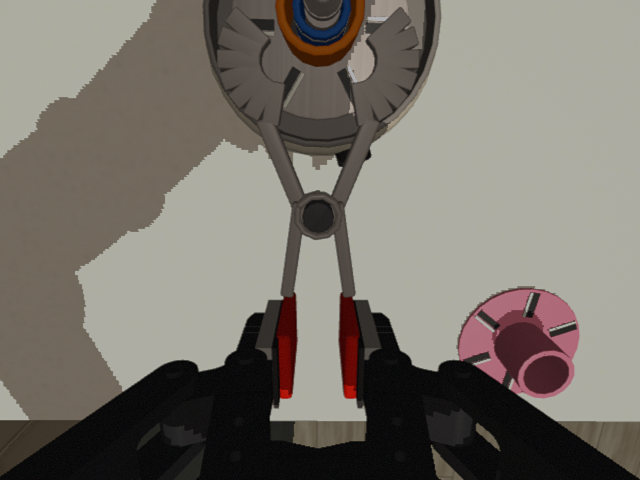

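Request:
servo_tool:
  increments:
    - [1,14,1,0,0,0,0.002]
    - [1,20,1,0,0,0,0]
    - [1,0,0,0,0,0,0]
    - [1,0,0,0,0,0,0]
    - [1,0,0,0,0,0,0]

```text
t: 26.82
tcp_pos: [522.8, -176.6, 180.8]
orientation: [-180.0, -0.1, -0.1]
contact_force: [0.0, -0.8, -0.7]
finger_gap: 25.1
```

Run:
```python
from h import *
from bench import arm
import pickle
s=arm.observe();c=arm.calibration("wrist");im=arm.get_image("wrist")
pickle.dump((s,c,im),open("w16.pkl","wb"));crop(im,190,0,450,230,3,"w16.png")
print(s["t"],s["tcp_pos"],s["orientation"],s["contact_force"],s["finger_gap"])
print(proj(c,[[619.3,-175.5,126],[619.3,-175.5,118],[619.3,-175.5,96]]))
```

```text
26.825 [ 522.76698236 -176.60511541  180.84389716] [-1.79962416e+02 -6.99393826e-02 -8.70220583e-02] [ 0.02882501 -0.82159117 -0.69523808] 25.076759788109563
[[313.86883379  73.89138563]
 [314.02857304  75.66225379]
 [314.40828217  79.87170622]]
```

View pics/w16.png

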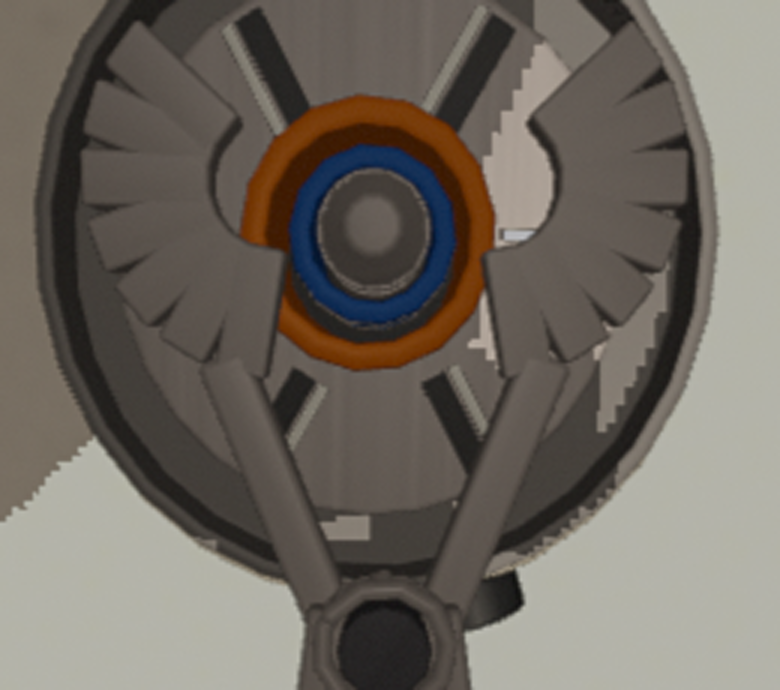

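Tip at crop (374,222), jaw midline at crop column 386, so I need about -1.6 mm in tool y. I'll correct and descend to just above the tip.

Request:
servo_tool:
  increments:
    - [1,0,-1.6,8,0,0.001,0]
    - [1,0,0,14,0,0,0]
    - [1,0,0,14,0,0,0]
    - [1,0,0,8,0,0,0]
    - [1,0,0,0,0,0,0]
    - [1,0,0,0,0,0,0]

```text
t: 27.62
tcp_pos: [523.5, -175.4, 137.1]
orientation: [-180.0, -0.2, -0.1]
contact_force: [-0.5, 0.3, 0.0]
finger_gap: 24.9
```

Run:
```python
from h import *
from bench import arm
import pickle
s=arm.observe();c=arm.calibration("wrist");im=arm.get_image("wrist")
pickle.dump((s,c,im),open("w17.pkl","wb"));crop(im,190,0,450,230,3,"w17.png")
print(s["t"],s["tcp_pos"],s["orientation"],s["contact_force"],s["finger_gap"])
```

```text
27.625 [ 523.53537955 -175.40146836  137.12129798] [-1.79995803e+02 -1.66715772e-01 -8.84915763e-02] [-0.45428414  0.27710284  0.03164417] 24.93777371584117
```

View pics/w17.png

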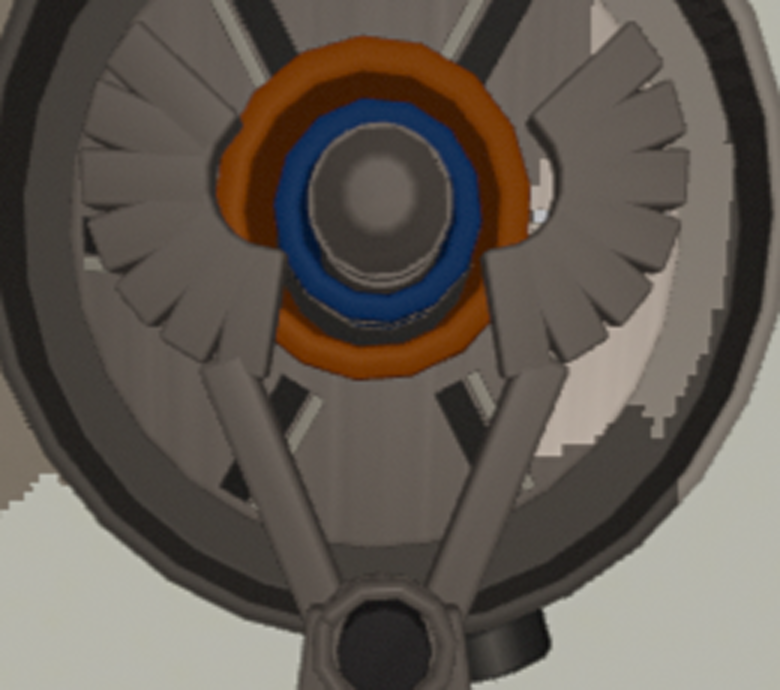

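The jaws clear the spindle all round; tip at crop (380,193), jaw midline 386. I'll slide down to the groove.

Request:
servo_tool:
  increments:
    - [1,-0.3,-0.6,5,0,-0.003,0]
    - [1,0,0,8,0,0,0]
    - [1,0,0,8,0,0,0]
    - [1,0,0,6,0,0,0]
    - [1,0,0,3.5,0,0,0]
    - [1,0,0,0,0,0,0]
    - [1,0,0,0,0,0,0]
    - [1,0,0,0,0,0,0]

```text
t: 28.68
tcp_pos: [523.2, -174.6, 106.6]
orientation: [-180.0, 0.0, -0.1]
contact_force: [0.6, 0.2, -0.2]
finger_gap: 25.1
```

Run:
```python
from h import *
from bench import arm
import pickle
s=arm.observe();c=arm.calibration("wrist");im=arm.get_image("wrist");sd=arm.get_image("side");tp=arm.get_image("top")
pickle.dump((s,c,im),open("w18.pkl","wb"));crop(im,190,0,450,230,3,"w18.png")
crop(sd,260,190,400,310,5,"s18.png");cv2.imwrite("pics/t18.png",tp[:,:,::-1])
print(s["t"],s["tcp_pos"],s["orientation"],s["contact_force"],s["finger_gap"])
A=Rt(s);t=s["tcp_pos"]
s2=arm.observe();print(s2["tcp_pos"])
```

```text
28.675 [ 523.22532732 -174.56365054  106.60686869] [-1.79983894e+02  8.67522475e-04 -7.11689330e-02] [ 0.64504673  0.24037016 -0.23543648] 25.056713593507446
[ 523.15380438 -174.52507105  106.51796755]
```

View pics/w18.png

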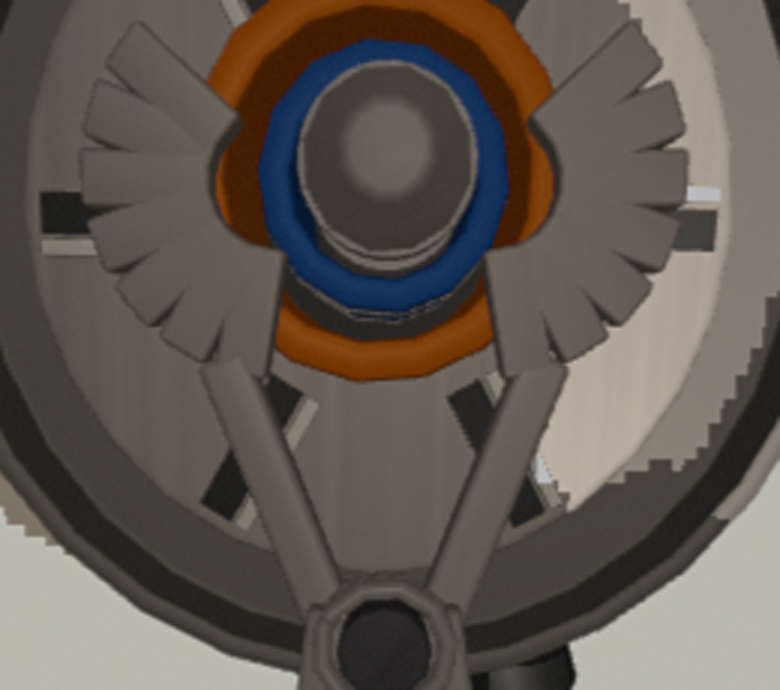

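View pics/s18.png

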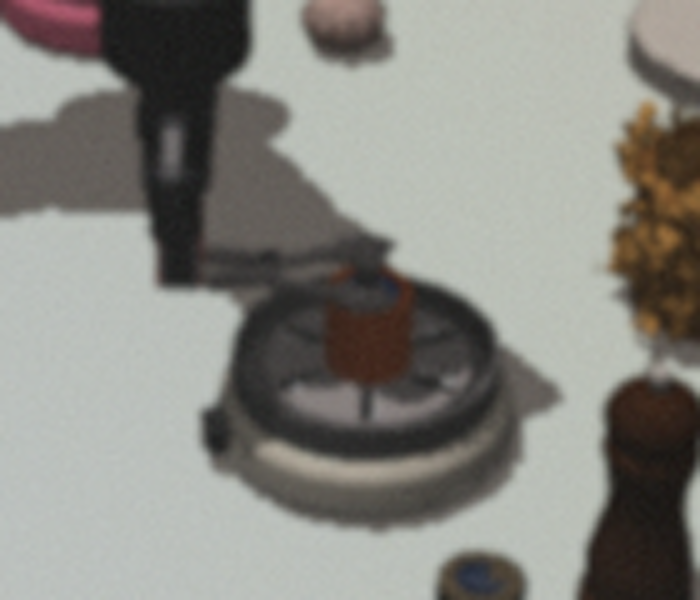

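Run:
```python
from h import *
import pickle
s,c,im=pickle.load(open("w18.pkl","rb")); A=Rt(s); t=s["tcp_pos"]; zu=t[2]-3.6
T=lambda p:(A.T@(p-t)).round(2)
print("tip",T(onz(c,(319.3,49.3),126)),"r118",T(onz(c,(319.3,52.3),118)))
print("sleeve top",T(onz(c,(190+384/3,174/3),96)))
print("pivot",T(onz(c,(190+385/3,645/3),zu+14)),"jaw arc row 58-62",T(onz(c,(318.7,58),zu+6)),T(onz(c,(318.7,62),zu+6)))
print("proj of axis at clip top for 96.5:",proj(c,t+A@np.array([96.5,.6,-2.4])))
```

```text
tip [ 95.66   0.96 -19.39] r118 [ 96.03   0.99 -11.39]
sleeve top [97.34  0.62 10.61]
pivot [ 45.75   0.71 -10.4 ] jaw arc row 58-62 [95.64  0.83 -2.4 ] [94.46  0.83 -2.4 ]
proj of axis at clip top for 96.5: [[317.9722178   55.08078165]]
```

View pics/t18.png

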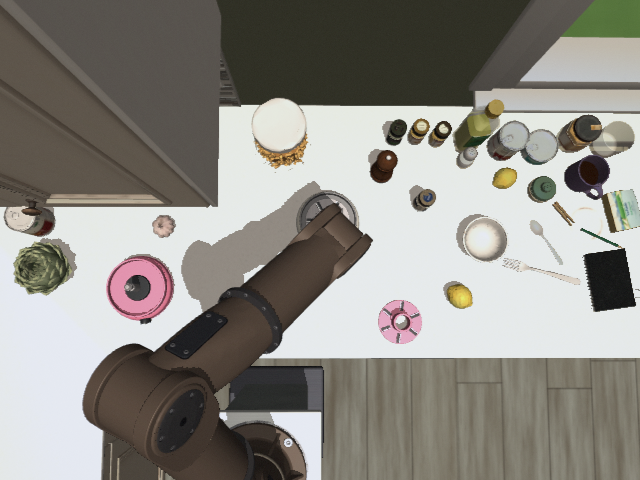

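Centring agrees to within about 1 mm: spindle at tool (96.0, 1.0), jaws at about (96, 0.8). The mid-height is about 1 mm high, so I'll trim that and recheck.

Request:
servo_tool:
  increments:
    - [1,0,0.1,0.9,0,0,0]
    - [1,0,0,0,0,0,0]
    - [1,0,0,0,0,0,0]
    - [1,0,0,0,0,0,0]

```text
t: 29.32
tcp_pos: [523.0, -174.6, 105.5]
orientation: [-180.0, 0.0, -0.1]
contact_force: [0.2, -0.3, -1.6]
finger_gap: 25.2
```

Run:
```python
from h import *
from bench import arm
s=arm.observe();im=arm.get_image("wrist");crop(im,190,0,450,230,3,"w19.png")
print(s["t"],s["tcp_pos"],s["orientation"],s["contact_force"],s["finger_gap"],abs(s["dq"]).max())
```

```text
29.325 [ 523.04667154 -174.61794078  105.4839766 ] [-1.79980532e+02  2.77881292e-02 -7.52272332e-02] [ 0.16878441 -0.30160261 -1.62203683] 25.150584758610176 0.08469707153946812
```

View pics/w19.png

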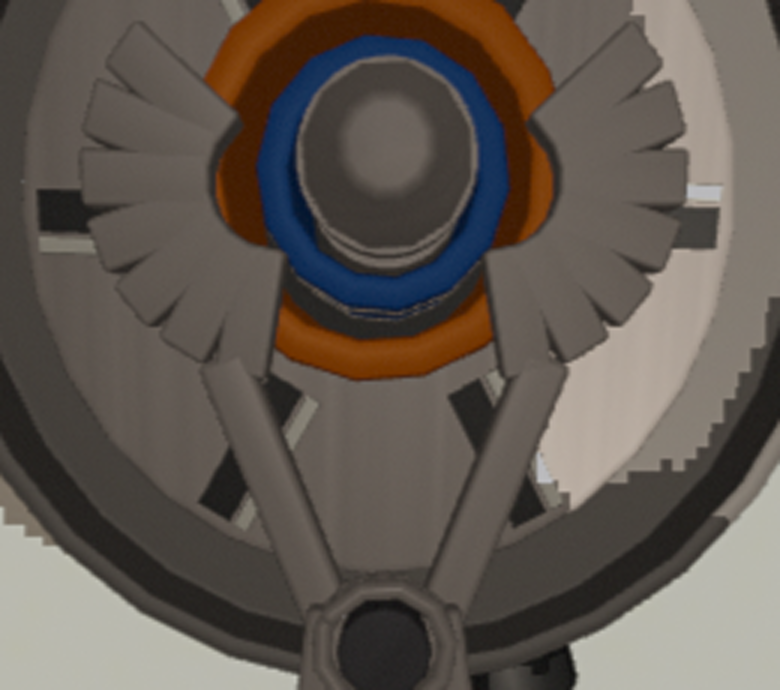

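The jaws stand open and centred on the spindle (tip (387,145), jaw midline 386), touching nothing, at groove height. Handing in.

```bash
python3 -c "
from bench import arm
print(arm.job_done())"
```

```text
the job is handed in; nothing more can be done
None
```

The slicer is ready and the job is handed in at about 29.3 s. No verdict came back, so the result below rests on my own checks.

- **Sleeve and disc:** I lowered the blue sleeve over the spindle onto the seat and released it on light contact (about 4 N). The orange-hubbed steel disc went over it the same way (about 8 N). The commanded heights match both being on the seat, and the wrist picture shows them seated.
- **Clip:** I squeezed the tabs fully, lifted the clip level, brought it in from above the tip and slid it down. It is still held squeezed open. The jaws' mid-thickness is at about 105 mm, the tool is level within 0.1°, and the residual force is under 2 N.
- **Centring:** Sideways, the jaws and spindle agree to about 0.3 mm in the wrist view. Front to back they agree to about 1 mm; the two ways of estimating the jaw centre differed by about 1.3 mm, so I aimed between them.
- **Small discrepancies:** The finger-gap reading ran about 1–3 mm below the known widths.
- **Bystanders:** The top view taken just before hand-in shows them all where they stood at the start.

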